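# Put the seasoning set back in its sloped caddy, tallest to shortest

## Robot

A 7-joint arm with a two-finger parallel gripper is mounted at the origin on a cart in front of the work surface, level with it; the furniture and walls round the work are solid. World frame = base frame: x ahead of the robot, y to its left, z up, the work surface at z = 0. Lengths are in m, angles in rad, forces in N, time in s.
With the tool pointing down it reaches from about 0.425 to 0.875 m from the base axis. Payload 4.7 kg.
Tool frame: the origin (TCP) lies at the very end of the fingers, on their centre line; the grasp point (between the pads) lies behind it (ctrl.tcp_to_grasp is the y of the grasp point in the tool frame, in m); y points along the fingers, x is the direction in which the jaws open and shut, and the axes are right-handed (so a half turn about y gives the same grasp; the last joint's range is limited). The gripper opens to 87 mm and grips with 3 to 60 N. Pads are 19 mm wide; open, the fingers measure 117 mm over their backs; the gripper's body (75 mm by 190 mm) begins 51 mm behind the grasp point.
Start: joints at [-1.305, 0.321, -0.07, 1.45, 0.023, 1.371, -0.057], TCP at [0.162, 0.63, 0.223] pointing down, gripper open.
Joint ranges: [-2.86, 2.86], [-0.3, 2.09], [-1.38, 1.24], [0.06, 2.45], [-1.56, 4.7], [0.09, 2.05], [-2.69, 2.69]. Speed limits (rad/s): [2.57, 2.57, 3.14, 3.14, 3.14, 3.14, 3.14].

## Interface

Orientations are given as a rotation vector (axis times angle).
In Python, from bench import ctrl, get_image, workorder gives the robot as it stands.
- The arm moves only by the tool drive_tool, never from a script. Its argument "increments" is text: rows parted by semicolons, each of 5 numbers parted by spaces: the shift along the tool's x, y, z in mm, then the turn about the tool's y in degrees, then the closure in counts, from 0 (fully open) to 255 (shut). In form: tx ty tz yaw fingers; .... A call has 1 to 20 rows; each row shifts and turns the commanded pose from where the row before left it, along the tool's axes as they then stand; what a row does not reach is not made up. A row lasts 1/8 s, in which the tool goes at most 62.5 mm and 10.7 degrees, less where a joint would pass 70% of its speed; a pose out of reach is approached as far as the arm can. A call is refused whole if a number of a shift passes 62.5 or a number of a turn 10.7, either way. A call with a gripper value outside its range is refused whole. The fingers move at their own pace and stop on an object; "squeeze" is the grip in N (left out, the last holds). Time passes only in rows, so rows that do not move let the fingers close. It gives the time, the measured TCP pose, the force and the opening at its end, in the units of the state.
- ctrl.get_state(): the state, without advancing time (a new reading comes with each control period).
- get_image(name): name is "side" or "top" or "wrist"; returns a dict with "img" (400x640x3 uint8, red, green, blue), "mtx" (3x3 intrinsics, pixels), "k1" (the pictures are not rectified: a ray, as slopes to the right and down, at radius r is drawn at 1 + k1 r^2 times it, then the intrinsics apply), "camera_from_world" (4x4, takes a point from world to camera coordinates). Camera axes: x right, y up, looking along -z (the intrinsics and any distortion apply to the point x, -y, -z); pixel columns grow to the right and rows downward; lengths in m; the calibration is good to about 2 mm. A picture is of the moment at which its call begins. There is no depth.
- workorder.close_job(): hands the job in, once; it reports no verdict.
The state is a dict: "time": time; "joint_positions": joint angles; "qd": joint speeds; "joint_torque": joint torques, N m; "position": TCP position; "tool_rot": TCP orientation; "ft_force": force on the tool from outside, world axes, zero at the start; "torque": the same for the moment, N m; "grip_width": opening from 0.0 (shut) to 1.0 (fully open).
Only numpy, scipy, OpenCV 4.12 (cv2) and the standard library are available. Lean on these libraries where they do the work, as an engineer would, in place of code of your own. Each camera call takes 0.05 s, during which the arm holds its last target.

## Task

The seasoning set has been left standing about the cold hob: the oil bottle with the yellow label, the wooden pepper mill, the spice jar and the salt shaker. Put all four back upright in the railed wooden caddy, one to a bay, in order of height from the tallest at the high end of the caddy to the shortest at the low end, so that each stands clear of the rail and can be picked out again. Set each one down gently, do not drop or throw it in, and leave the tin, the mug and the timer where they stand.

Things in the scene. Friction and masses are not known exactly. Their poses are not given: they have to be found in the camera images.
- caddy: Fixed brown wooden caddy 100x320 mm, four bays in a row. Origin under its centre; y runs along the row to the HIGH end (end board 76 tall; at -y 40), z up. Bay floor z 12. Bay centres x 0, y +108.5, +29.5, -45, -114 mm (70, 74, 65, 59 clear along y, 76 across). Steel rails at x +-41 slope from z 33 (y -148) to 69 (y +148); wire hoops, rail-high, part the bays. Starts within 0.4 rad of world y.
- oil_bottle: Round dark glass oil bottle, yellow oval label, black cap, white drip ring (44 mm across, 181 to 192 mm up), loose on the hob, 269 mm tall, 0.73 kg; origin at the centre of its underside, z up. Body 55 mm in diameter to 168 mm; grip the neck and cap above the ring, a 31 mm cylinder up to 268 mm. The two other bottles, on the black tray on the worktop, are fixed, not of the set.
- pepper_mill: Brown wooden pepper mill, loose on the hob, 170 mm tall, 0.18 kg; origin at the centre of its underside, z up. Body up to 58 mm in diameter to 122 mm, round head 50 mm in diameter from 123 to 159 mm (a good grip), small 12 mm metal knob on top. The head does not turn.
- spice_jar: Glass spice jar with a dark brown cap and a red and white label, loose on the hob, a straight cylinder 41 mm in diameter, 105 mm tall, 0.11 kg; origin at the centre of its underside, z up.
- salt_shaker: Salt shaker, clear glass with a grey domed top, loose on the hob, round, 90 mm tall, 0.1 kg; 44 mm in diameter up to 74 mm, 34 mm above; origin at the centre of its underside, z up.
- tin: Bystander: food tin with a green and white label, 76 mm in diameter, 58 mm tall, loose, towards the back of the hob; origin at the centre of its underside. Leave it alone.
- mug: Bystander: green and white mug, 78 mm across and 101 mm tall with a handle (116 mm with it, towards its -y), loose, towards the back of the hob; origin under the middle of mug and handle. Leave it alone.
- timer: Bystander: white round wind-up kitchen timer, 64 mm in diameter, 56 mm tall, loose, on the worktop to the right of the hob; origin at the centre of its underside. Leave it alone.
There are look-alikes about, which are no part of the job. What is shaped like the spice_jar but blue is not meant.

How it is judged:
By the outcome, as a careful person would: the job done as asked, in the order asked, and still so for the second after the job is handed in, with the robot touching nothing.
It also fails if it takes over 125 s, if anything falls off the work surface, if the arm or the gripper's body presses on something with over 40 N, if the wrist force passes 120 N, or if a joint passes its speed limit or range.

## Working session

There is one attempt and no reset: what is moved stays moved. The work goes in short steps, Python scripts to look and compute and a tool call to move; the robot and the scene stay as the last step left them, time stands still between calls to the robot, and variables do not carry over. Pictures are saved under pics/ and viewed, and the job is handed in when it is done.

Besides the shell and the picture viewer there is one more tool, called after ">>>" as name(argument=value, ...) on one line, values as JSON. drive_tool: Moves the arm, as the interface text tells. Its arguments: {"type":"object","properties":{"increments":{"type":"string"},"squeeze":{"type":"number"}},"required":["increments"]}

```bash
mkdir -p pics; ls
cat > h.py <<'E'
import numpy as np, cv2
from scipy.spatial.transform import Rotation as R
from bench import ctrl, get_image, workorder
def snap(n,f):
    d=get_image(n); cv2.imwrite('pics/'+f,cv2.cvtColor(d['img'],cv2.COLOR_RGB2BGR)); return d
def ray(d,u,v):
    K=np.array(d['mtx']);xd=np.array([(u-K[0,2])/K[0,0],(v-K[1,2])/K[1,1]])
    x=xd.copy()
    for _ in range(30): x=xd/(1+d['k1']*(x@x))
    T=np.array(d['camera_from_world']);Rm=T[:3,:3]
    return -Rm.T@T[:3,3], Rm.T@np.array([x[0],-x[1],-1.])
def onz(d,u,v,z):
    o,r=ray(d,u,v); return o+r*(z-o[2])/r[2]
def proj(d,p):
    T=np.array(d['camera_from_world']);c=T[:3,:3]@np.array(p)+T[:3,3]
    x=np.array([c[0],-c[1]])/-c[2]; x=x*(1+d['k1']*(x@x)); K=np.array(d['mtx'])
    return K[0,0]*x[0]+K[0,2],K[1,1]*x[1]+K[1,2]
E
python3 - <<'E'
from h import *
import pickle
D={}
for n in ['side','top','wrist']:
    d=snap(n,n+'0.png');D[n]=d
    o,r=ray(d,320,200);print(n,o.round(3),(r/np.linalg.norm(r)).round(3),d['k1'])
pickle.dump(D,open('d0.pkl','wb'))
s=ctrl.get_state();print(s,ctrl.tcp_to_grasp);print(R.from_rotvec(s['tool_rot']).as_matrix().round(3))
E
```

```text
pics
side [0.518 1.062 0.615] [ 0.06  -0.875 -0.48 ] 0.006149208611425081
top [0.118 0.105 1.549] [ 0.286 -0.011 -0.958] -0.14620609170325244
wrist [0.095 0.647 0.385] [ 0.255 -0.058 -0.965] 0.010848601193764398
{'time': 0.15, 'joint_positions': array([-1.30491007,  0.32166258, -0.07008039,  1.4513997 ,  0.02260566,
        1.37076179, -0.0568515 ]), 'qd': array([-0.0002476 , -0.00269375, -0.00026716, -0.00319084, -0.00233844,
       -0.00060884,  0.00115692]), 'joint_torque': array([-3.45149720e-04, -4.91793573e+01, -4.04812926e-01, -3.12877214e+01,
       -6.40683901e-02,  4.04978322e-02,  1.29610457e-04]), 'position': array([0.16188467, 0.62909759, 0.22170383]), 'tool_rot': array([-1.31879838, -1.02103254,  1.02284003]), 'ft_force': array([0.78833157, 0.6312127 , 0.33589251]), 'torque': array([-0.02761838,  0.01300015,  0.02778744]), 'grip_width': 0.999171125715299} -0.0187
[[ 0.249 -0.    -0.968]
 [ 0.968 -0.001  0.249]
 [-0.001 -1.    -0.   ]]
```

View pics/top0.png

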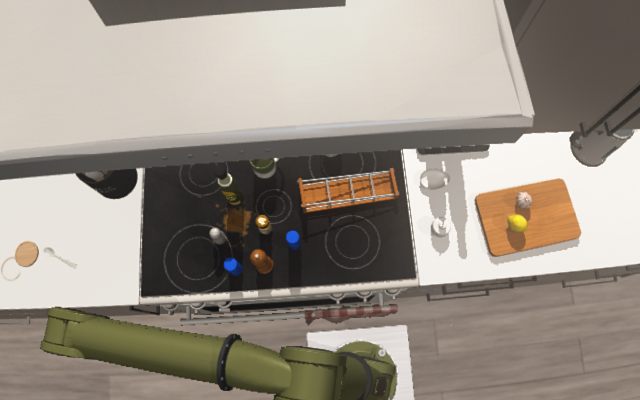

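View pics/side0.png

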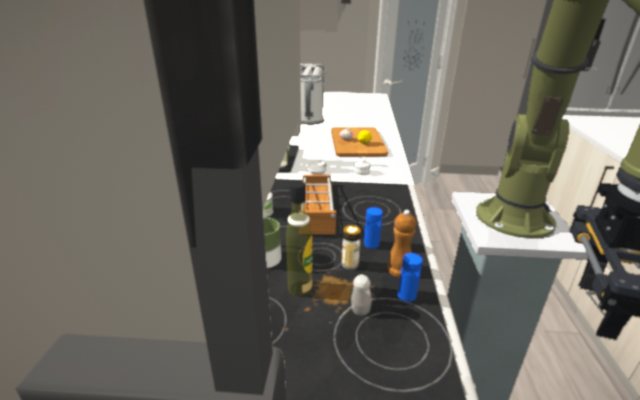

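View pics/wrist0.png

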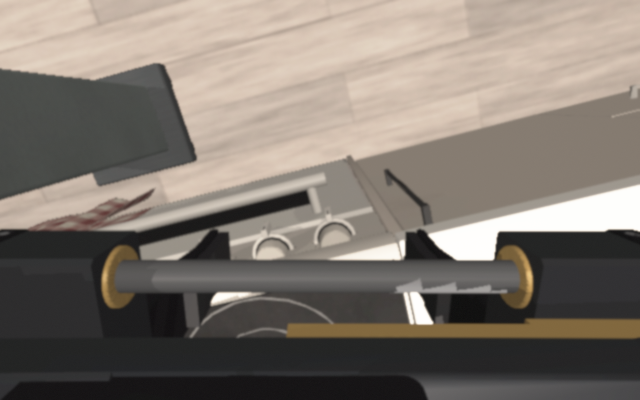

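Run:
```python
from h import *
import pickle
D=pickle.load(open('d0.pkl','rb'))
def crop(n,x0,y0,x1,y1,f,s):
    i=cv2.cvtColor(D[n]['img'],cv2.COLOR_RGB2BGR)[y0:y1,x0:x1]
    i=cv2.resize(i,None,fx=s,fy=s,interpolation=cv2.INTER_CUBIC);i=np.clip(i.astype(float)*1.4+20,0,255).astype('uint8');cv2.imwrite('pics/'+f,i)
crop('top',190,145,320,285,'topc.png',4)
crop('top',280,140,410,220,'topd.png',6)
crop('side',240,150,440,330,'sidec.png',3.3)
```

```text
(no output)
```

View pics/topc.png

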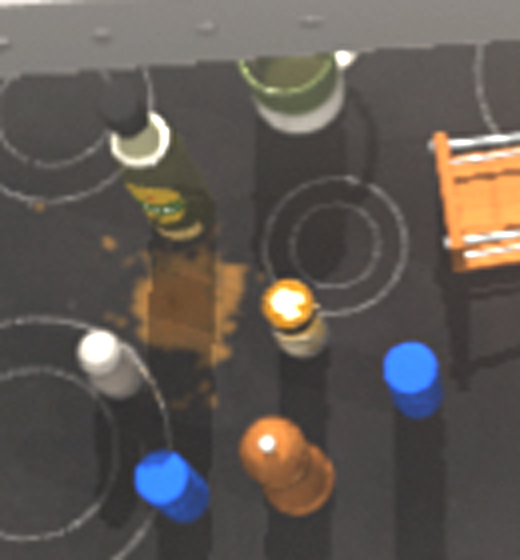

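View pics/topd.png

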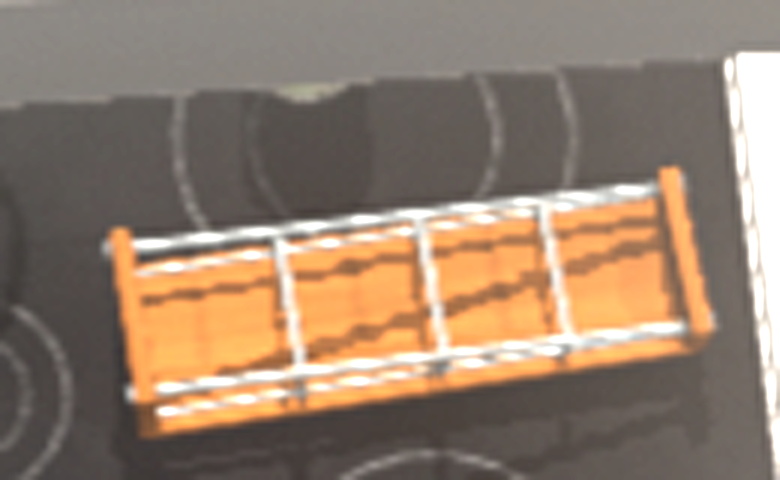

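View pics/sidec.png

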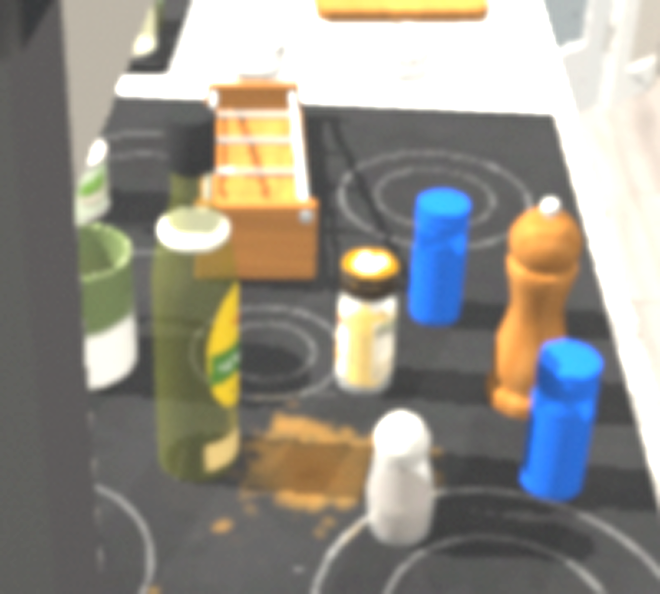

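Run:
```python
from h import *
import pickle
D=pickle.load(open('d0.pkl','rb'))
T=lambda x,y:(190+(x+.5)/4-.5,145+(y+.5)/4-.5)
C=lambda x,y:(280+(x+.5)/6-.5,140+(y+.5)/6-.5)
S=lambda x,y:(240+(x+.5)/3.3-.5,150+(y+.5)/3.3-.5)
def tri(a,b):
    o1,r1=ray(D['top'],*a);o2,r2=ray(D['side'],*b)
    A=np.stack([r1,-r2],1);t=np.linalg.lstsq(A,o2-o1,rcond=None)[0]
    p,q=o1+r1*t[0],o2+r2*t[1];return ((p+q)/2).round(4),round(np.linalg.norm(p-q),4)
t=lambda x,y,z:onz(D['top'],*T(x,y),z).round(4)
s=lambda x,y,z:onz(D['side'],*S(x,y),z).round(4)
print('bottle ring',t(140,136,.192),s(194,228,.192),tri(T(140,136),S(194,228)))
print('bottle base side',s(196,458,0))
print('cap top',s(191,120,.268))
print('shaker',t(99,348,.085),s(401,425,.082),'base',s(401,522,0))
print('spice',t(289,302,.105),s(371,262,.105),tri(T(289,302),S(371,262)),'base',s(365,378,0))
print('mill knob',t(266,441,.166),s(550,203,.168),tri(T(266,441),S(550,203)),'head top-blob',t(274,448,.141),'base',s(513,395,0))
print('blue',t(411,365,.105),t(163,477,.105))
print('mug base',s(60,330,0),t(300,110,0))
# caddy posts: corners
print('caddy rail ends high', t(0,0,0)[:0], [onz(D['top'],*C(x,y),z).round(4) for x,y,z in [(110,246,.069),(130,393,.069),(682,185,.035),(710,325,.035)]])
print('end board tops', [onz(D['top'],*C(x,y),z).round(4) for x,y,z in [(120,230,.076),(145,400,.076),(670,170,.04),(705,330,.04)]])
print('boards side',[s(x,y,z) for x,y,z in [(196,278,0),(317,275,0),(201,200,.076),(318,207,.076)]])
```

```text
bottle ring [0.6106 0.3704 0.192 ] [0.6088 0.376  0.192 ] (array([0.6105, 0.3709, 0.1893]), np.float64(0.0021))
bottle base side [0.6113 0.3697 0.    ]
cap top [0.6092 0.3775 0.268 ]
shaker [0.4755 0.4261 0.085 ] [0.4744 0.421  0.082 ] base [0.4695 0.4203 0.    ]
spice [0.4971 0.2725 0.105 ] [0.4947 0.27   0.105 ] (array([0.4957, 0.2724, 0.1069]), np.float64(0.0019)) base [0.4941 0.2698 0.    ]
mill knob [0.3777 0.2862 0.166 ] [0.3754 0.2826 0.168 ] (array([0.3764, 0.2858, 0.17  ]), np.float64(0.001)) head top-blob [0.3767 0.2837 0.141 ] base [0.3834 0.2808 0.    ]
blue [0.4406 0.1806 0.105 ] [0.3666 0.3738 0.105 ]
mug base [0.7376 0.2289 0.    ] [ 0.6938  0.2694 -0.    ]
caddy rail ends high [] [array([0.6309, 0.1547, 0.069 ]), array([0.5474, 0.1487, 0.069 ]), array([ 0.6561, -0.1653,  0.035 ]), array([ 0.5733, -0.1715,  0.035 ])]
end board tops [array([0.6372, 0.1486, 0.076 ]), array([0.5409, 0.1408, 0.076 ]), array([ 0.6637, -0.1587,  0.04  ]), array([ 0.5692, -0.1675,  0.04  ])]
boards side [array([0.6386, 0.1452, 0.    ]), array([0.536 , 0.1315, 0.    ]), array([0.6334, 0.1433, 0.076 ]), array([0.5369, 0.146 , 0.076 ])]
```

Run:
```python
from h import *
import pickle
D=pickle.load(open('d0.pkl','rb'))
for px in [(150,165),(300,150),(500,130),(532,122)]:
  for z in [.3,.4,.5,.6,.7,.8,.9]:
    p=onz(D['top'],*px,z); print(px,p.round(3),np.round(proj(D['side'],p)),np.round(proj(D['wrist'],p)))
# caddy overlay
c=np.array([.602,-.009]);th=.08
def W(x,y,z): return [c[0]+x*np.cos(th)-y*np.sin(th),c[1]+x*np.sin(th)+y*np.cos(th),z]
for n,(x0,y0,x1,y1),s in [('top',(280,140,410,220),6),('side',(280,150,350,250),6)]:
    i=cv2.cvtColor(D[n]['img'],cv2.COLOR_RGB2BGR)[y0:y1,x0:x1]
    i=cv2.resize(i,None,fx=s,fy=s,interpolation=cv2.INTER_CUBIC)
    P=lambda p:tuple(int(round(v)) for v in ((np.array(proj(D[n],p))+.5-[x0,y0])*s-.5))
    r=lambda y:.051+y*36/296
    for x in(-.041,.041): cv2.line(i,P(W(x,-.148,.033)),P(W(x,.148,.069)),(255,0,255),1)
    for y in(.070,-.010,-.081): cv2.line(i,P(W(-.041,y,r(y))),P(W(.041,y,r(y))),(255,0,0),1)
    for y,z in((.16,.076),(-.16,.04)): cv2.line(i,P(W(-.05,y,z)),P(W(.05,y,z)),(0,255,0),1)
    for x in(-.05,.05): cv2.line(i,P(W(x,-.16,0)),P(W(x,.16,0)),(0,255,255),1)
    cv2.imwrite(f'pics/ov_{n}.png',i)
i=cv2.cvtColor(D['side']['img'],cv2.COLOR_RGB2BGR)[:,:330];i=np.clip(i.astype(float)*1.6+30,0,255).astype('uint8');cv2.imwrite('pics/sl.png',cv2.resize(i,None,fx=1.5,fy=1.5))
```

```text
(150, 165) [0.629 0.563 0.3  ] [269. 222.] [ 405. 1035.]
(150, 165) [0.588 0.527 0.4  ] [298. 152.] [ 342. 2002.]
(150, 165) [0.547 0.49  0.5  ] [329.  77.] [-34240. 432582.]
(150, 165) [0.506 0.453 0.6  ] [361.  -3.] [  726. -2138.]
(150, 165) [0.465 0.417 0.7  ] [397. -89.] [ 563. -707.]
(150, 165) [0.424 0.38  0.8  ] [ 435. -181.] [ 527. -369.]
(150, 165) [0.383 0.343 0.9  ] [ 476. -282.] [ 511. -215.]
(300, 150) [0.641 0.136 0.3  ] [297. 130.] [-226. 1126.]
(300, 150) [0.599 0.134 0.4  ] [314.  89.] [-823. 2039.]
(300, 150) [0.557 0.131 0.5  ] [333.  44.] [-18179.  28423.]
(300, 150) [0.515 0.129 0.6  ] [354.  -7.] [ 4363. -5640.]
(300, 150) [0.473 0.126 0.7  ] [378. -65.] [ 1257. -1085.]
(300, 150) [0.431 0.124 0.8  ] [ 405. -130.] [ 869. -516.]
(300, 150) [0.39  0.121 0.9  ] [ 437. -205.] [ 719. -294.]
(500, 130) [ 0.666 -0.446  0.3  ] [310.  80.] [-962. 1281.]
(500, 130) [ 0.622 -0.402  0.4  ] [321.  54.] [-2077.  2228.]
(500, 130) [ 0.578 -0.357  0.5  ] [333.  24.] [-13816.  12192.]
(500, 130) [ 0.534 -0.313  0.6  ] [348. -10.] [ 80131. -67597.]
(500, 130) [ 0.49  -0.269  0.7  ] [365. -50.] [ 3187. -2243.]
(500, 130) [ 0.446 -0.225  0.8  ] [384. -96.] [1507. -815.]
(500, 130) [ 0.402 -0.181  0.9  ] [ 408. -152.] [1054. -430.]
(532, 122) [ 0.686 -0.55   0.3  ] [307.  74.] [-1059.  1314.]
(532, 122) [ 0.641 -0.498  0.4  ] [317.  50.] [-2198.  2243.]
(532, 122) [ 0.595 -0.445  0.5  ] [329.  22.] [-12299.  10486.]
(532, 122) [ 0.55  -0.393  0.6  ] [343. -10.] [ 222447. -181506.]
(532, 122) [ 0.504 -0.34   0.7  ] [359. -48.] [ 3922. -2761.]
(532, 122) [ 0.459 -0.288  0.8  ] [378. -92.] [1669. -916.]
(532, 122) [ 0.413 -0.235  0.9  ] [ 401. -145.] [1127. -472.]
```

View pics/ov_top.png

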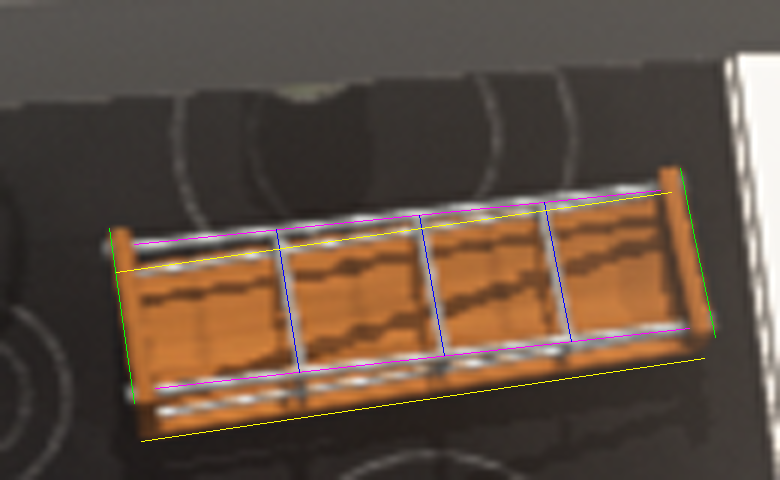

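View pics/ov_side.png

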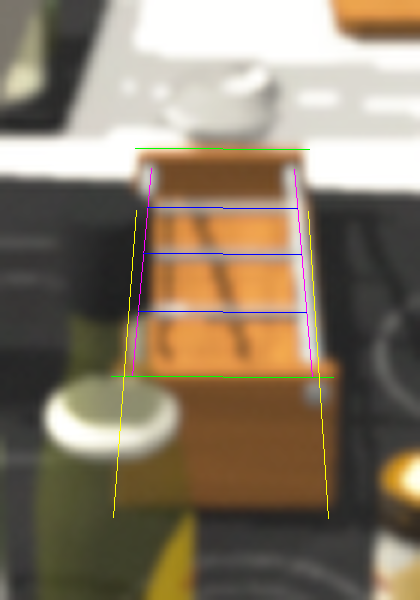

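View pics/sl.png

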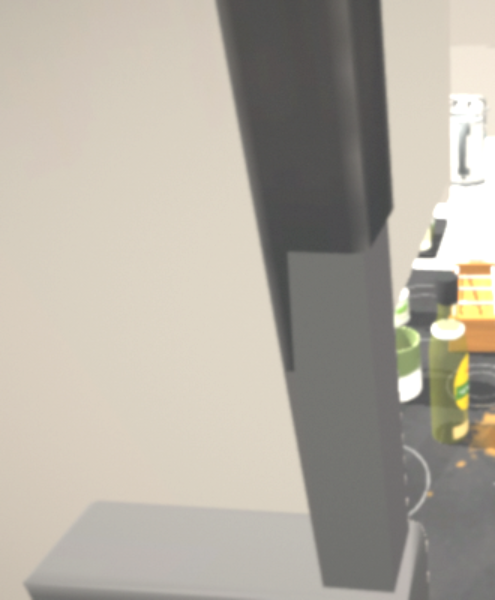

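Run:
```python
from h import *
import pickle
D=pickle.load(open('d0.pkl','rb'))
d=D['side']
for px in [(216,390),(260,392),(272,345),(20,388),(200,340),(60,335),(192,168),(240,168),(260,140),(150,0),(255,0)]:
    print(px,[onz(d,*px,z).round(2).tolist() for z in (0,.1,.2,.3,.4)])
for px in [(105,180),(78,180),(136,180),(105,198),(420,150),(487,150)]: print(px,onz(D['top'],*px,0).round(3))
i=cv2.cvtColor(D['top']['img'],cv2.COLOR_RGB2BGR)[130:210,60:220];i=np.clip(i.astype(float)*1.8+30,0,255).astype('uint8');cv2.imwrite('pics/tl.png',cv2.resize(i,None,fx=5,fy=5))
i=cv2.cvtColor(D['top']['img'],cv2.COLOR_RGB2BGR)[0:220];i=np.clip(i.astype(float)*1.5,0,255).astype('uint8');cv2.imwrite('pics/th.png',i)
```

```text
(216, 390) [[0.72, 0.64, 0.0], [0.69, 0.71, 0.1], [0.66, 0.78, 0.2], [0.62, 0.84, 0.3], [0.59, 0.91, 0.4]]
(260, 392) [[0.65, 0.64, 0.0], [0.63, 0.7, 0.1], [0.6, 0.77, 0.2], [0.58, 0.84, 0.3], [0.56, 0.91, 0.4]]
(272, 345) [[0.64, 0.53, 0.0], [0.62, 0.62, 0.1], [0.6, 0.71, 0.2], [0.58, 0.79, 0.3], [0.56, 0.88, 0.4]]
(20, 388) [[1.06, 0.66, 0.0], [0.97, 0.72, 0.1], [0.88, 0.79, 0.2], [0.79, 0.86, 0.3], [0.71, 0.92, 0.4]]
(200, 340) [[0.79, 0.53, 0.0], [0.74, 0.62, 0.1], [0.7, 0.71, 0.2], [0.66, 0.79, 0.3], [0.61, 0.88, 0.4]]
(60, 335) [[1.06, 0.54, 0.0], [0.98, 0.63, 0.1], [0.89, 0.71, 0.2], [0.8, 0.8, 0.3], [0.71, 0.88, 0.4]]
(192, 168) [[1.09, -0.26, 0.0], [1.0, -0.05, 0.1], [0.91, 0.17, 0.2], [0.81, 0.38, 0.3], [0.72, 0.6, 0.4]]
(240, 168) [[0.92, -0.28, 0.0], [0.85, -0.06, 0.1], [0.79, 0.16, 0.2], [0.72, 0.37, 0.3], [0.66, 0.59, 0.4]]
(260, 140) [[0.9, -0.59, 0.0], [0.84, -0.32, 0.1], [0.78, -0.05, 0.2], [0.72, 0.22, 0.3], [0.65, 0.48, 0.4]]
(150, 0) [[8.12, -15.09, 0.0], [6.88, -12.46, 0.1], [5.65, -9.83, 0.2], [4.41, -7.21, 0.3], [3.17, -4.58, 0.4]]
(255, 0) [[4.57, -17.08, 0.0], [3.91, -14.13, 0.1], [3.25, -11.18, 0.2], [2.59, -8.23, 0.3], [1.93, -5.28, 0.4]]
(105, 180) [0.708 0.837 0.   ]
(78, 180) [0.716 0.94  0.   ]
(136, 180) [0.699 0.722 0.   ]
(105, 198) [0.641 0.833 0.   ]
(420, 150) [ 0.738 -0.274  0.   ]
(487, 150) [ 0.723 -0.515  0.   ]
```

View pics/tl.png

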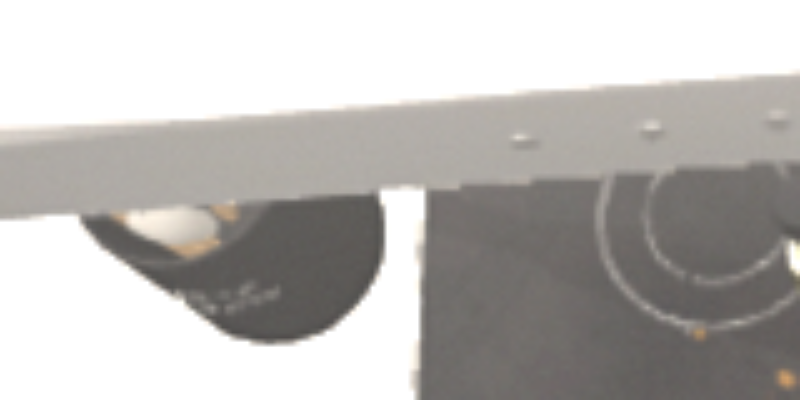

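View pics/th.png

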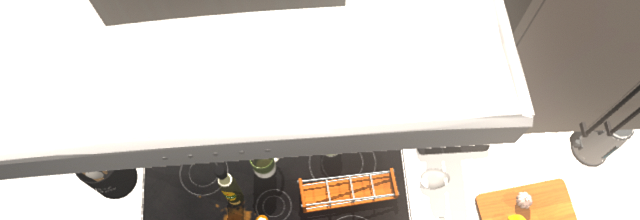

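>>> drive_tool(increments="0 0 0 -9.5 0; 0 0 0 -9.5 0; 0 0 0 0 0", squeeze=20)

```text
time: 0.52
position: [0.162, 0.6293, 0.2222]
tool_rot: [-1.172, -1.266, 1.267]
ft_force: [0.4, 0.2, -0.4]
grip_width: 1.002
```

```bash
cat >> h.py <<'E'
def st():
    s=ctrl.get_state();M=R.from_rotvec(s['tool_rot']).as_matrix()
    print('t',round(s['time'],2),'p',s['position'].round(4),'F',s['ft_force'].round(1),'w',round(s['grip_width']*87,1),'q',s['joint_positions'].round(3),'x',M[:,0].round(3),'y',M[:,1].round(3))
    return s,M
def to(p):
    s,M=st(); print('shift mm',(M.T@(np.array(p)-s['position'])*1000).round(1)); return s
c=np.array([.6015,-.010]);th=.08
def W(x,y,z): return np.array([c[0]+x*np.cos(th)-y*np.sin(th),c[1]+x*np.sin(th)+y*np.cos(th),z])
E
python3 -c "
from h import *
print(dir(ctrl))
to([.473,.422,.2])
for y in(.1085,.0295,-.045,-.114): print(W(0,y,.012).round(4))"
```

```text
['MotionError', '__class__', '__delattr__', '__dict__', '__dir__', '__doc__', '__eq__', '__format__', '__ge__', '__getattribute__', '__getstate__', '__gt__', '__hash__', '__init__', '__init_subclass__', '__le__', '__lt__', '__module__', '__ne__', '__new__', '__reduce__', '__reduce_ex__', '__repr__', '__setattr__', '__sizeof__', '__str__', '__subclasshook__', '__weakref__', 'get_state', 'tcp_to_grasp']
t 0.53 p [0.162  0.6293 0.2222] F [ 0.4  0.2 -0.4] w 87.2 q [-1.271  0.323 -0.113  1.45   0.037  1.372  0.263] x [-0.078  0.997 -0.001] y [-0.    -0.001 -1.   ]
shift mm [-230.9   22.2 -293.9]
[0.5928 0.0982 0.012 ]
[0.5991 0.0194 0.012 ]
[ 0.6051 -0.0549  0.012 ]
[ 0.6106 -0.1236  0.012 ]
```

>>> drive_tool(increments="-29 0 -37 0 0; -29 0 -37 0 0; -29 0 -37 0 0; -29 0 -37 0 0; -29 0 -37 0 0; -29 0 -37 0 0; -29 0 -37 0 0; -28 12 -35 0 0; 0 0 0 0 0; 0 0 0 0 0")

```text
time: 1.78
position: [0.4728, 0.4232, 0.2104]
tool_rot: [-1.17, -1.266, 1.267]
ft_force: [-1.2, -0.0, -0.1]
grip_width: 1.001
```

```bash
python3 -c "
from h import *
d=snap('wrist','w1.png');to([.473,.422,.043])
print(proj(d,[.473,.422,.09]),proj(d,[.473,.422,.074]))"
```

```text
t 1.82 p [0.4722 0.424  0.2106] F [-0.2 -0.3  0.5] w 87.1 q [-0.843  0.291  0.087  1.514 -0.027  1.338  0.897] x [-0.08   0.997  0.001] y [-0.001  0.001 -1.   ]
shift mm [ -2.2 167.6  -0.8]
(np.float64(315.4758506741542), np.float64(191.26251137036962)) (np.float64(315.5385784421313), np.float64(186.98357471356923))
```

View pics/w1.png

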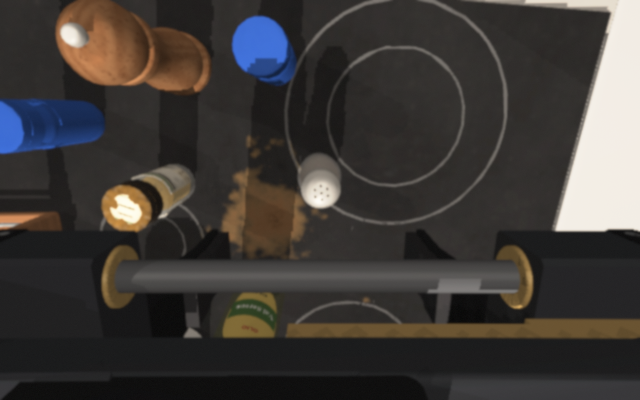

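```bash
python3 -c "
from h import *
d=get_image('wrist')
print(onz(d,321,191,.088).round(4),onz(d,320,165,.0).round(4))
print('spice',onz(d,130,207,.105).round(4),'mill knob',onz(d,75,35,.168).round(4),'jarblue',onz(d,258,40,.105))"
```

```text
[0.4724 0.4275 0.088 ] [0.4648 0.4269 0.    ]
spice [0.4936 0.2757 0.105 ] mill knob [0.3775 0.2854 0.168 ] jarblue [0.36187984 0.3731696  0.105     ]
```

>>> drive_tool(increments="1 40 0 0 0; 0 40 0 0 0; 0 40 0 0 0; 0 30 0 0 0; 0 16 0 0 0; 0 0 0 0 0; 0 0 0 0 120; 0 0 0 0 200; 0 0 0 0 255; 0 0 0 0 255; 0 0 0 0 255; 0 0 0 0 255", squeeze=15)

```text
time: 3.38
position: [0.4734, 0.4241, 0.0447]
tool_rot: [-1.17, -1.268, 1.267]
ft_force: [0.9, 0.5, 0.1]
grip_width: 0.42
```

```bash
python3 -c "
from h import *
d=snap('wrist','w2.png');d=snap('side','s2.png');st()"
```

```text
t 3.48 p [0.4733 0.424  0.0447] F [-0.3  0.5  0.3] w 36.8 q [-0.835  0.426  0.078  1.683 -0.038  1.034  0.907] x [-0.08   0.997  0.001] y [ 0.     0.001 -1.   ]
```

View pics/s2.png

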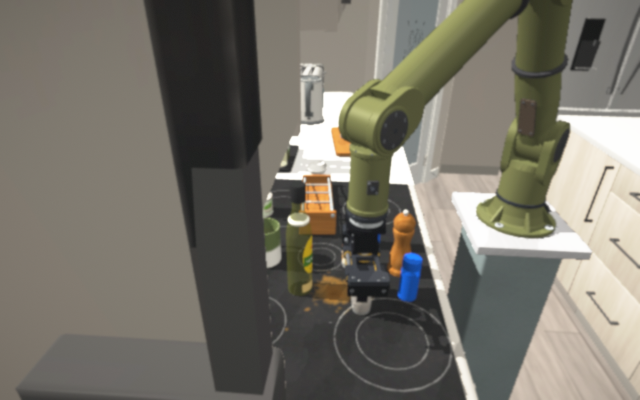

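View pics/w2.png

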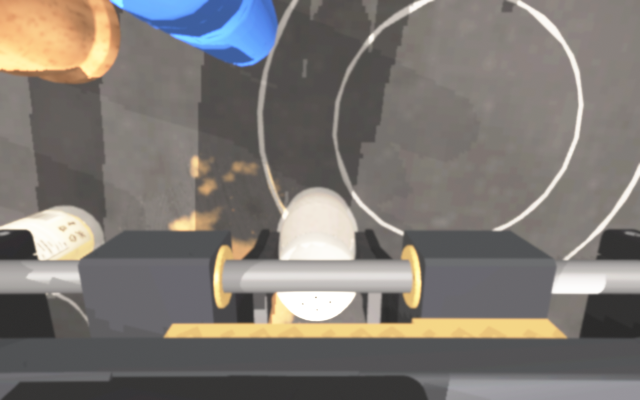

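>>> drive_tool(increments="0 -10 0 0 255; 0 -20 0 0 255; 0 -30 0 0 255; 0 -40 0 0 255; 0 -40 0 0 255; 0 0 0 0 255")

```text
time: 4.22
position: [0.4756, 0.4255, 0.1907]
tool_rot: [-1.171, -1.276, 1.259]
ft_force: [-0.5, 0.0, -1.0]
grip_width: 0.422
```

```bash
python3 -c "
from h import *
d=snap('wrist','w3.png');to([.6106,-.1236,.185])
d=snap('side','s3.png')
"
```

```text
t 4.28 p [0.4744 0.4245 0.1878] F [-0.2 -0.6 -1.4] w 37.1 q [-0.842  0.304  0.087  1.544 -0.027  1.29   0.899] x [-0.08   0.997  0.003] y [ 0.004  0.004 -1.   ]
shift mm [-557.2    1.4  -92.1]
```

View pics/s3.png

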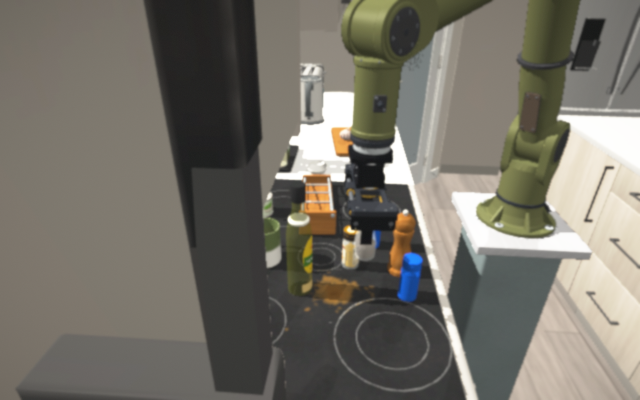

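View pics/w3.png

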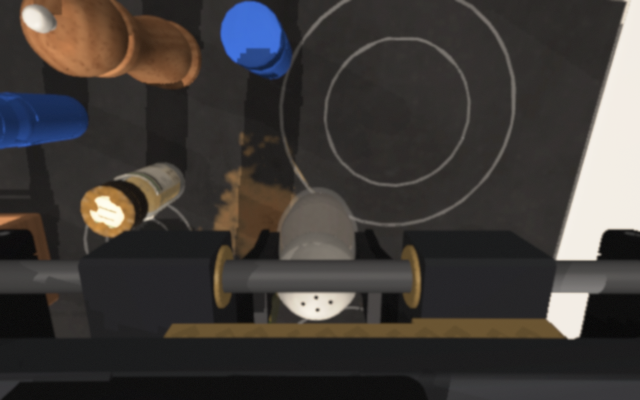

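>>> drive_tool(increments="-20 10 -3 0 255; -40 10 -6 0 255; -40 0 -7 0 255; -40 0 -7 0 255; -40 0 -7 0 255; -40 0 -7 0 255; -40 0 -7 0 255; -40 0 -7 0 255; -40 0 -7 0 255; -20 0 -3 0 255; 0 0 0 0 255")

```text
time: 5.7
position: [0.5622, 0.0674, 0.1633]
tool_rot: [-1.171, -1.263, 1.267]
ft_force: [-0.4, 0.4, -0.1]
grip_width: 0.423
```

```bash
python3 -c "
from h import *
d=snap('top','t4.png');to([.6106,-.1236,.165])
print(ctrl.get_state()['joint_torque'].round(1))
d=snap('side','s4.png')
"
```

```text
t 5.75 p [0.562  0.0696 0.1635] F [-0.  -0.4 -1.1] w 37.0 q [-0.442  0.183  0.306  1.751 -0.059  1.219  1.528] x [-0.078  0.997  0.   ] y [-0.002  0.    -1.   ]
shift mm [-196.4   -1.6  -33.2]
[  1.4 -39.1   3.2 -30.3   0.3   0.1   0. ]
```

View pics/s4.png

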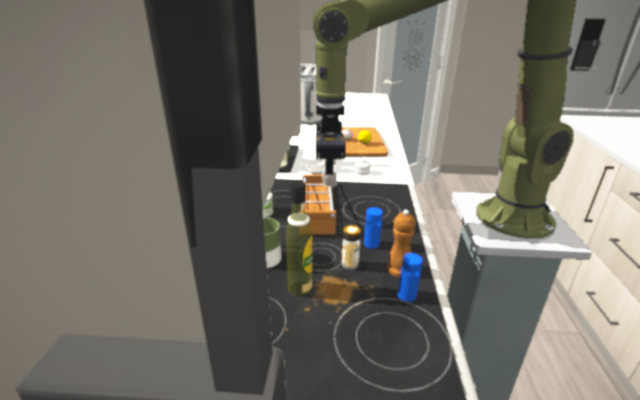

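View pics/t4.png

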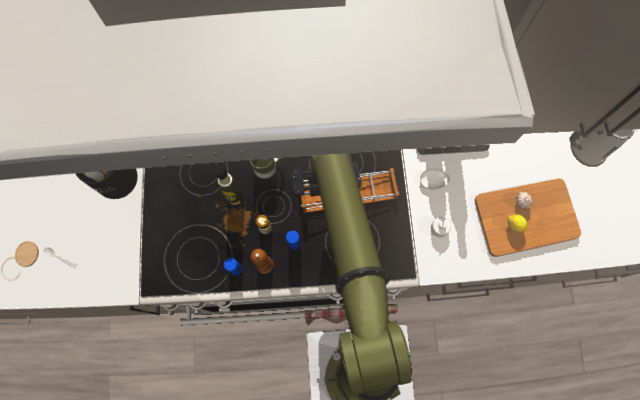

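```bash
python3 -c "
from h import *
d=get_image('side')
for z in (.45,.48,.5,.52,.55,.58): print(z,np.round(proj(d,[.562,.0696,z])))
"
```

```text
0.45 [331.  62.]
0.48 [332.  49.]
0.5 [332.  40.]
0.52 [332.  31.]
0.55 [332.  17.]
0.58 [333.   2.]
```

>>> drive_tool(increments="-40 0 -7 0 255; -40 0 -7 0 255; -40 0 -7 0 255; -40 0 -6 0 255; -36 0 -6 0 255; 0 0 0 0 255; 0 0 0 0 255")

```text
time: 6.72
position: [0.6115, -0.1207, 0.1641]
tool_rot: [-1.168, -1.27, 1.269]
ft_force: [0.8, 1.0, -1.1]
grip_width: 0.422
```

```bash
python3 -c "
from h import *
to([.6106,-.1236,.057])
d=snap('wrist','w5.png')
"
```

```text
t 6.72 p [ 0.6115 -0.1207  0.1641] F [ 0.8  1.  -1.1] w 36.7 q [-0.192  0.311  0.423  1.613 -0.134  1.248  1.908] x [-0.082  0.997  0.002] y [-0.001  0.002 -1.   ]
shift mm [ -3.  107.1   1.1]
```

View pics/w5.png

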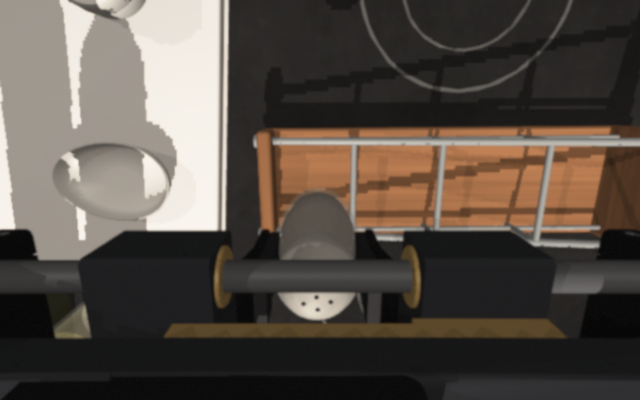

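```bash
python3 -c "
from h import *
d=get_image('wrist')
for px,y in [((354,143),-.081),((441,144),-.010),((549,148),.07)]:
  z=.051+y*36/296
  print(onz(d,*px,z).round(4),W(-.041,y,z).round(4))
for px,y in [((354,228),-.081),((439,230),-.010),((540,238),.07)]:
  z=.051+y*36/296
  print(onz(d,*px,z).round(4),W(.041,y,z).round(4))
"
```

```text
[ 0.5695 -0.0933  0.0411] [ 0.5671 -0.094   0.0411]
[ 0.5639 -0.0257  0.0498] [ 0.5614 -0.0232  0.0498]
[0.5596 0.0531 0.0595] [0.555  0.0565 0.0595]
[ 0.6424 -0.0853  0.0411] [ 0.6488 -0.0875  0.0411]
[ 0.6353 -0.015   0.0498] [ 0.6432 -0.0167  0.0498]
[0.6321 0.0642 0.0595] [0.6368 0.0631 0.0595]
```

>>> drive_tool(increments="-3 30 0 0 255; 0 35 0 0 255; 0 22 0 0 255; 0 10 0 0 255; 0 5 0 0 255; 0 3 0 0 255; 0 0 0 0 255")

```text
time: 7.7
position: [0.6121, -0.126, 0.0602]
tool_rot: [-1.171, -1.269, 1.267]
ft_force: [1.0, -0.4, -0.0]
grip_width: 0.424
```

```bash
python3 -c "
from h import *
to([.6106,-.1236,.057])
d=snap('wrist','w6.png')
d=snap('top','t6.png')
"
```

```text
t 7.7 p [ 0.6121 -0.126   0.0602] F [ 1.  -0.4 -0. ] w 36.9 q [-0.167  0.41   0.405  1.71  -0.182  1.058  1.948] x [-0.08   0.997  0.   ] y [ 0.001  0.    -1.   ]
shift mm [2.5 3.2 1.3]
```

View pics/w6.png

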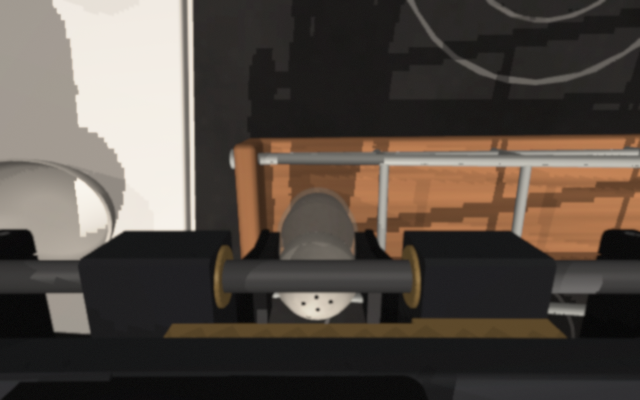

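>>> drive_tool(increments="2 2 0 0 255; 0 1 0 0 255; 0 1 0 0 255; 0 0 0 0 255; 0 0 0 0 255")

```text
time: 8.43
position: [0.6123, -0.1236, 0.0566]
tool_rot: [-1.171, -1.27, 1.267]
ft_force: [-0.5, 1.2, 5.7]
grip_width: 0.423
```

Contact felt (5.7 N). Release.

>>> drive_tool(increments="0 0 0 0 120; 0 0 0 0 100; 0 0 0 0 80; 0 0 0 0 60; 0 0 0 0 40; 0 -10 0 0 40; 0 -30 0 0 40; 0 -40 0 0 40; 0 -40 0 0 20; 0 0 0 0 0")

```text
time: 9.68
position: [0.6141, -0.1248, 0.1805]
tool_rot: [-1.177, -1.273, 1.264]
ft_force: [-0.1, 0.5, 0.1]
grip_width: 0.96
```

```bash
python3 -c "
from h import *
to([.495,.272,.185])
d=snap('wrist','w7.png')
d=snap('side','s7.png')
"
```

```text
t 9.68 p [ 0.6141 -0.1248  0.1805] F [-0.1  0.5  0.1] w 83.5 q [-0.193  0.3    0.43   1.593 -0.13   1.269  1.908] x [-0.08   0.997 -0.001] y [ 0.008 -0.001 -1.   ]
shift mm [405.   -5.8  87.1]
```

View pics/w7.png

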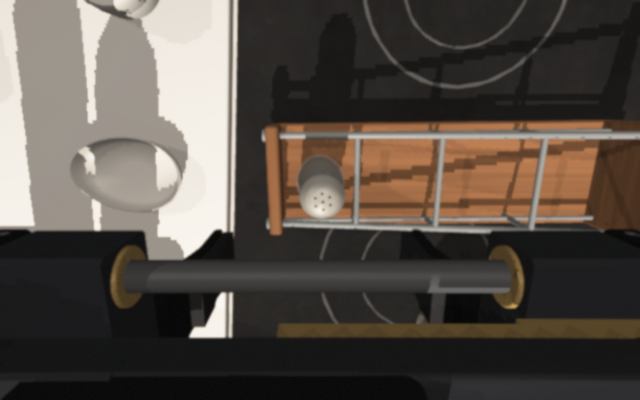

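>>> drive_tool(increments="40 -1 9 0 0; 40 -1 9 0 0; 41 -1 9 0 0; 41 0 9 0 0; 41 0 9 0 0; 41 0 9 0 0; 41 0 9 0 0; 40 0 8 0 0; 40 0 8 0 0; 40 0 8 0 0; 0 0 0 0 0; 0 0 0 0 0")

```text
time: 11.28
position: [0.4921, 0.2718, 0.1774]
tool_rot: [-1.171, -1.266, 1.27]
ft_force: [-0.5, 0.8, -0.9]
grip_width: 1.001
```

```bash
python3 -c "
from h import *
to([.495,.272,.068])
d=snap('wrist','w8.png')
print(proj(d,[.495,.272,.105]))
"
```

```text
t 11.28 p [0.4921 0.2718 0.1774] F [-0.5  0.8 -0.9] w 87.1 q [-0.69   0.162  0.153  1.739 -0.025  1.245  1.119] x [-0.08   0.997 -0.002] y [-0.002 -0.002 -1.   ]
shift mm [  0.2 109.4  -3.1]
(np.float64(317.25611004628666), np.float64(211.21559396930397))
```

View pics/w8.png

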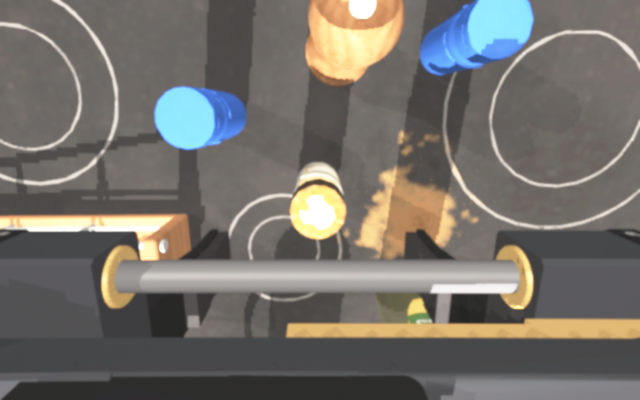

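>>> drive_tool(increments="0 40 -3 0 0; 0 40 0 0 0; 0 20 0 0 0; 0 9 0 0 0; 0 0 0 0 0; 0 0 0 0 120; 0 0 0 0 200; 0 0 0 0 255; 0 0 0 0 255; 0 0 0 0 255")

```text
time: 12.58
position: [0.4955, 0.2731, 0.0697]
tool_rot: [-1.17, -1.268, 1.268]
ft_force: [0.2, -0.8, -0.2]
grip_width: 0.515
```

>>> drive_tool(increments="0 -10 0 0 255; 0 -25 0 0 255; 0 -30 0 0 255; 0 -30 0 0 255; 0 0 0 0 255")

```text
time: 13.2
position: [0.4972, 0.2739, 0.1678]
tool_rot: [-1.172, -1.273, 1.263]
ft_force: [-0.2, 0.4, -0.5]
grip_width: 0.466
```

```bash
python3 -c "
from h import *
to([.6051,-.0549,.163])
d=snap('wrist','w9.png')
"
```

```text
t 13.2 p [0.4972 0.2739 0.1678] F [-0.2  0.4 -0.5] w 40.5 q [-0.688  0.174  0.154  1.745 -0.029  1.219  1.124] x [-0.08   0.997  0.003] y [ 0.005  0.003 -1.   ]
shift mm [-336.4    4.2  -81.4]
```

View pics/w9.png

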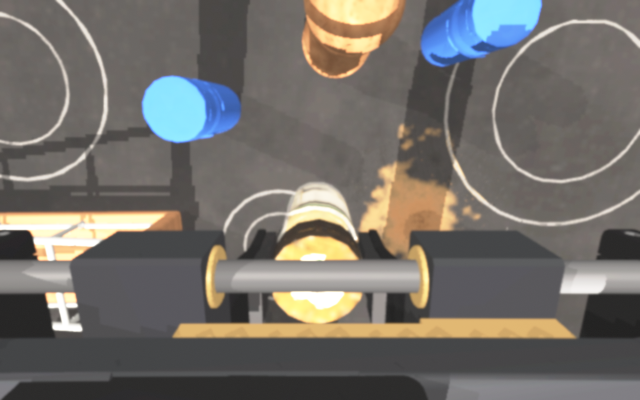

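```bash
python3 -c "
from h import *
d=snap('side','s10.png')
st()
i=cv2.imread('pics/s10.png')[130:290,280:420];cv2.imwrite('pics/s10c.png',cv2.resize(i,None,fx=4,fy=4,interpolation=cv2.INTER_CUBIC))
for z in(.08,.09,.098,.105,.11): print(z,(np.array(proj(d,[.497,.274,z]))-[280,130])*4)
"
```

```text
t 13.3 p [0.4953 0.2729 0.1644] F [ 0.  -0.1 -2.3] w 40.3 q [-0.688  0.177  0.154  1.749 -0.029  1.218  1.124] x [-0.08   0.997  0.   ] y [-0.  0. -1.]
0.08 [282.4232143  434.56670018]
0.09 [283.21518293 420.69241785]
0.098 [283.8546824  409.49068503]
0.105 [284.41862176 399.61359342]
0.11 [284.82396357 392.51488846]
```

View pics/s10c.png

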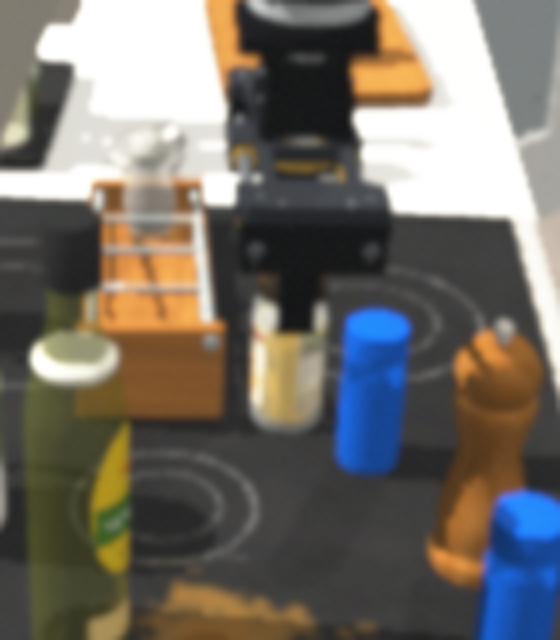

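>>> drive_tool(increments="-25 -8 -6 0 255; -40 -2 -10 0 255; -40 0 -10 0 255; -40 0 -10 0 255; -40 0 -10 0 255; -40 0 -10 0 255; -40 0 -10 0 255; -40 0 -10 0 255; -31 0 -7 0 255; 0 0 0 0 255; 0 0 0 0 255")

```text
time: 14.68
position: [0.6042, -0.0543, 0.1732]
tool_rot: [-1.168, -1.267, 1.269]
ft_force: [-0.5, -0.3, -0.1]
grip_width: 0.467
```

```bash
python3 -c "
from h import *
to([.6051,-.0549,.086])
d=snap('wrist','w11.png')
"
```

```text
t 14.68 p [ 0.6042 -0.0543  0.1732] F [-0.5 -0.3 -0.1] w 40.6 q [-0.283  0.267  0.392  1.642 -0.107  1.256  1.781] x [-0.08   0.997  0.001] y [-0.002  0.001 -1.   ]
shift mm [-0.7 87.2 -1. ]
```

View pics/w11.png

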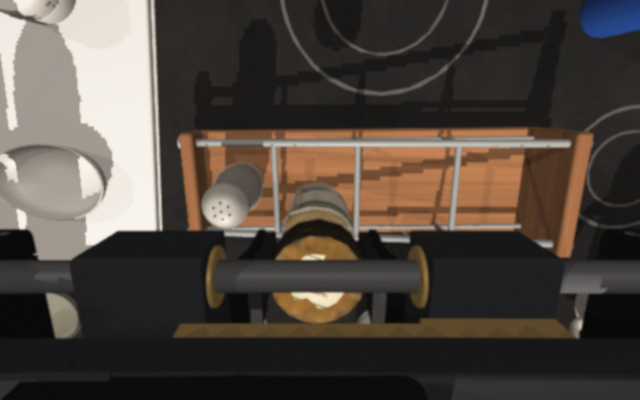

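>>> drive_tool(increments="0 30 -1 0 255; 0 30 0 0 255; 0 12 0 0 255; 0 6 0 0 255; 0 2 0 0 255; 0 2 0 0 255; 0 0 0 0 255")

```text
time: 15.6
position: [0.6063, -0.0553, 0.0931]
tool_rot: [-1.171, -1.269, 1.267]
ft_force: [-0.1, 0.5, -1.2]
grip_width: 0.463
```

>>> drive_tool(increments="0 3 0 0 255; 0 2 0 0 255; 0 1 0 0 255; 0 0 0 0 255")

```text
time: 16.1
position: [0.6059, -0.0552, 0.0864]
tool_rot: [-1.17, -1.268, 1.268]
ft_force: [-0.1, -0.0, -0.4]
grip_width: 0.465
```

>>> drive_tool(increments="0 1 0 0 255; 0 1 0 0 255; 0 1 0 0 255; 0 0 0 0 255; 0 0 0 0 255")

```text
time: 16.73
position: [0.6064, -0.0553, 0.0844]
tool_rot: [-1.171, -1.269, 1.267]
ft_force: [-2.0, 0.3, 5.4]
grip_width: 0.461
```

>>> drive_tool(increments="0 0 0 0 115; 0 0 0 0 110; 0 0 0 0 105; 0 0 0 0 105; 0 0 0 0 105")

```text
time: 17.35
position: [0.606, -0.0552, 0.0835]
tool_rot: [-1.17, -1.268, 1.268]
ft_force: [0.3, 0.2, 0.0]
grip_width: 0.589
```

>>> drive_tool(increments="0 -8 0 0 105; 0 -20 0 0 105; 0 -40 0 0 105; 0 -30 0 0 80; 0 0 0 0 0")

```text
time: 17.98
position: [0.6084, -0.0557, 0.1862]
tool_rot: [-1.176, -1.273, 1.264]
ft_force: [0.1, 0.3, -0.5]
grip_width: 0.721
```

```bash
python3 -c "
from h import *
to([.377,.285,.23])
d=snap('wrist','w12.png')
"
```

```text
t 17.98 p [ 0.6084 -0.0557  0.1862] F [ 0.1  0.3 -0.5] w 62.7 q [-0.284  0.259  0.396  1.625 -0.105  1.271  1.781] x [-0.08   0.997 -0.   ] y [ 0.008  0.    -1.   ]
shift mm [358.  -45.5 203.2]
```

View pics/w12.png

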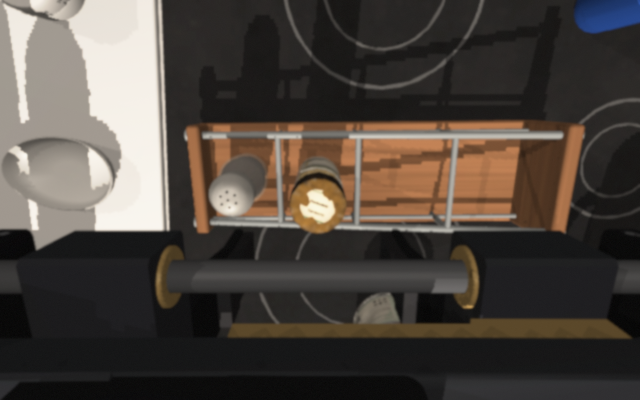

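>>> drive_tool(increments="30 -5 24 0 0; 36 -5 24 0 0; 36 -5 22 0 0; 36 -5 20 0 0; 36 -5 20 0 0; 36 -5 20 0 0; 36 -5 20 0 0; 36 -5 19 0 0; 36 -3 18 0 0; 40 0 16 0 0; 0 0 0 0 0; 0 0 0 0 0")

```text
time: 19.52
position: [0.3751, 0.2845, 0.2239]
tool_rot: [-1.171, -1.266, 1.269]
ft_force: [-0.3, 0.2, 0.3]
grip_width: 1.002
```

```bash
python3 -c "
from h import *
to([.377,.285,.122])
d=snap('wrist','w13.png')
for p in ([.377,.285,.17],[.377,.285,.141]):print(proj(d,p))
"
```

```text
t 19.52 p [0.3751 0.2845 0.2239] F [-0.3  0.2  0.3] w 87.2 q [-0.724 -0.059  0.018  1.874  0.002  1.328  0.943] x [-0.079  0.997 -0.001] y [-0.001 -0.001 -1.   ]
shift mm [  0.5 101.9  -2. ]
(np.float64(317.8077397455542), np.float64(217.85131613740913))
(np.float64(317.7661795826525), np.float64(205.62013248849667))
```

View pics/w13.png

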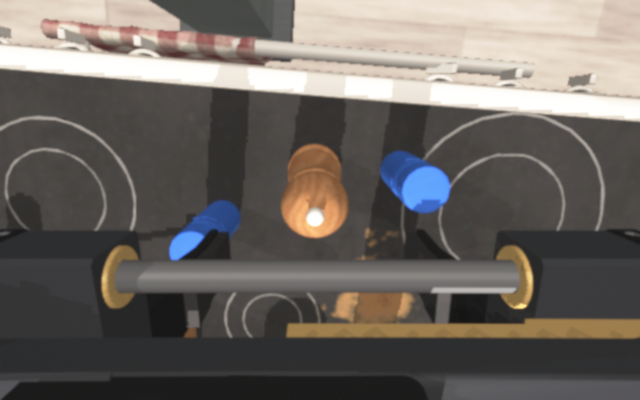

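>>> drive_tool(increments="0 40 -2 0 0; 0 35 0 0 0; 0 18 0 0 0; 0 9 0 0 0; 0 0 0 0 0; 0 0 0 0 100; 0 0 0 0 150; 0 0 0 0 255; 0 0 0 0 255; 0 0 0 0 255; 0 0 0 0 255; 0 0 0 0 255", squeeze=20)

```text
time: 21.08
position: [0.3772, 0.2854, 0.1227]
tool_rot: [-1.171, -1.268, 1.268]
ft_force: [-0.2, -0.2, 1.4]
grip_width: 0.546
```

```bash
python3 -c "
from h import *
st()
d=snap('wrist','w14.png')
"
```

```text
t 21.07 p [0.3772 0.2854 0.1227] F [-0.2 -0.2  1.4] w 47.5 q [-0.722  0.024  0.018  2.002 -0.     1.115  0.947] x [-0.08   0.997 -0.   ] y [ 0. -0. -1.]
```

View pics/w14.png

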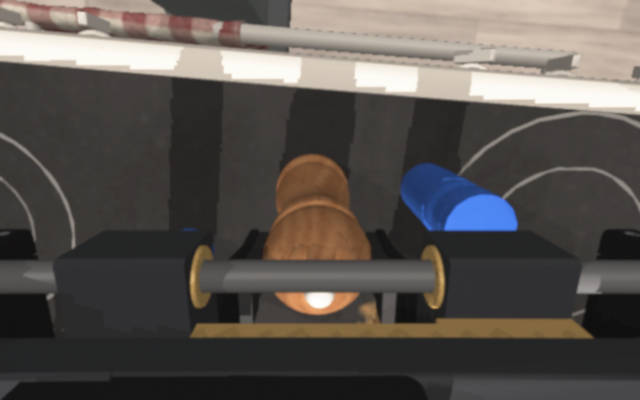

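>>> drive_tool(increments="0 -10 0 0 255; 0 -25 0 0 255; 0 -30 0 0 255; 0 -30 0 0 255; 0 -25 0 0 255; 0 -5 0 0 255; 0 0 0 0 255")

```text
time: 22.0
position: [0.3768, 0.2856, 0.2472]
tool_rot: [-1.17, -1.268, 1.268]
ft_force: [-0.3, 0.0, -2.0]
grip_width: 0.545
```

```bash
python3 -c "
from h import *
d=snap('side','s15.png')
to(W(0,.0295,.215))
"
```

```text
t 22.05 p [0.3766 0.2853 0.2465] F [-1.2  0.  -1.9] w 47.5 q [-7.240e-01 -6.700e-02  1.800e-02  1.836e+00  1.000e-03  1.374e+00
  9.450e-01] x [-0.08   0.997 -0.001] y [-0.001 -0.001 -1.   ]
shift mm [-282.8   31.5 -200.7]
```

View pics/s15.png

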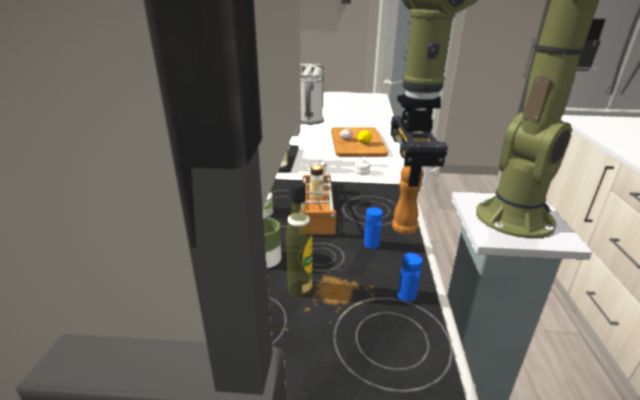

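>>> drive_tool(increments="-25 0 -17 0 255; -36 0 -26 0 255; -36 0 -26 0 255; -36 0 -26 0 255; -36 6 -26 0 255; -36 12 -26 0 255; -36 14 -26 0 255; -30 0 -20 0 255; -12 0 -8 0 255; 0 0 0 0 255; 0 0 0 0 255")

```text
time: 23.42
position: [0.5992, 0.0216, 0.2154]
tool_rot: [-1.168, -1.27, 1.269]
ft_force: [-0.4, 0.3, -1.2]
grip_width: 0.544
```

```bash
python3 -c "
from h import *
d=snap('wrist','w16.png')
to(W(0,.0295,.135))
"
```

```text
t 23.48 p [0.5994 0.0217 0.2156] F [-0.2 -0.4 -1.4] w 47.6 q [-0.379  0.221  0.35   1.605 -0.079  1.33   1.636] x [-0.082  0.997  0.001] y [-0.     0.001 -1.   ]
shift mm [-2.3 80.6  0.4]
```

View pics/w16.png

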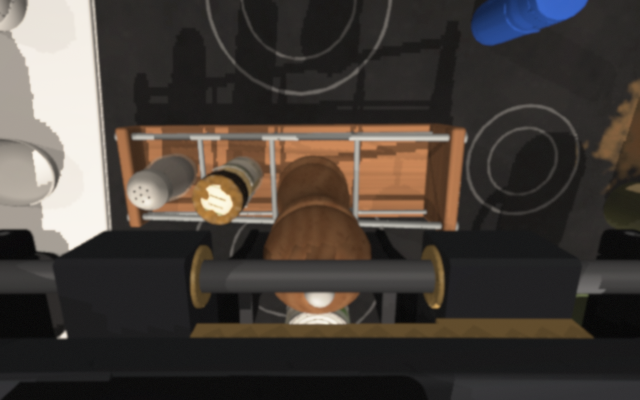

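>>> drive_tool(increments="-1 30 0 0 255; 0 25 0 0 255; 0 10 0 0 255; 0 6 0 0 255; 0 3 0 0 255; 0 0 0 0 255")

```text
time: 24.22
position: [0.6004, 0.0186, 0.1422]
tool_rot: [-1.171, -1.269, 1.267]
ft_force: [-1.4, 0.3, -1.1]
grip_width: 0.546
```

```bash
python3 -c "
from h import *
d=snap('wrist','w17.png')
to(W(0,.0295,.135))
"
```

```text
t 24.27 p [0.6005 0.0185 0.1422] F [-0.3  0.3 -1.6] w 47.8 q [-0.368  0.273  0.346  1.695 -0.099  1.19   1.654] x [-0.08   0.997  0.   ] y [ 0.001  0.    -1.   ]
shift mm [1.  7.2 1.3]
```

View pics/w17.png

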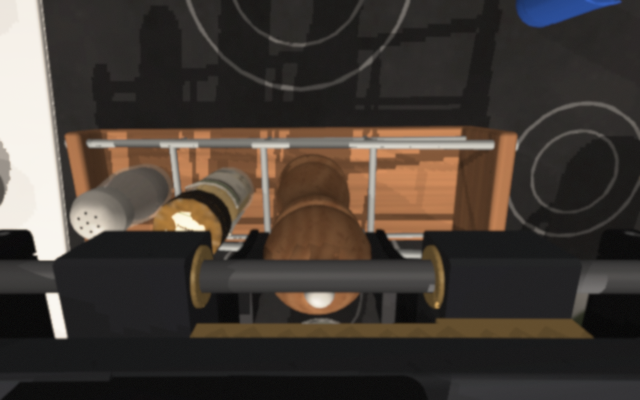

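>>> drive_tool(increments="3 3 0 0 255; 0 2 0 0 255; 0 1 0 0 255; 0 0 0 0 255")

```text
time: 24.78
position: [0.5998, 0.0214, 0.1355]
tool_rot: [-1.17, -1.268, 1.268]
ft_force: [0.6, 0.3, -1.9]
grip_width: 0.546
```

>>> drive_tool(increments="0 1 0 0 255; 0 1 0 0 255; 0 0 0 0 255; 0 0 0 0 255")

```text
time: 25.28
position: [0.6006, 0.0213, 0.1346]
tool_rot: [-1.172, -1.269, 1.267]
ft_force: [-0.0, -1.4, 5.5]
grip_width: 0.546
```

Contact; release with a modest opening and rise.

>>> drive_tool(increments="0 0 0 0 105; 0 0 0 0 95; 0 0 0 0 85; 0 0 0 0 70; 0 0 0 0 60; 0 0 0 0 60")

```text
time: 26.02
position: [0.5998, 0.0215, 0.1335]
tool_rot: [-1.17, -1.268, 1.268]
ft_force: [0.1, -0.2, -0.1]
grip_width: 0.76
```

>>> drive_tool(increments="0 -5 0 0 60; 0 -15 0 0 60; 0 -25 0 0 60; 0 -25 0 0 60; 0 0 0 0 60")

```text
time: 26.65
position: [0.6017, 0.0215, 0.207]
tool_rot: [-1.174, -1.272, 1.264]
ft_force: [0.2, 0.1, -0.1]
grip_width: 0.768
```

```bash
python3 -c "
from h import *
d=snap('wrist','w18.png')
to([.5,.371,.21])
"
```

```text
t 26.7 p [0.6007 0.0215 0.2052] F [-0.7 -0.2 -0.3] w 66.4 q [-0.379  0.227  0.351  1.619 -0.081  1.307  1.635] x [-0.08   0.997  0.   ] y [ 0.003  0.001 -1.   ]
shift mm [356.4  -4.9  72.5]
```

View pics/w18.png

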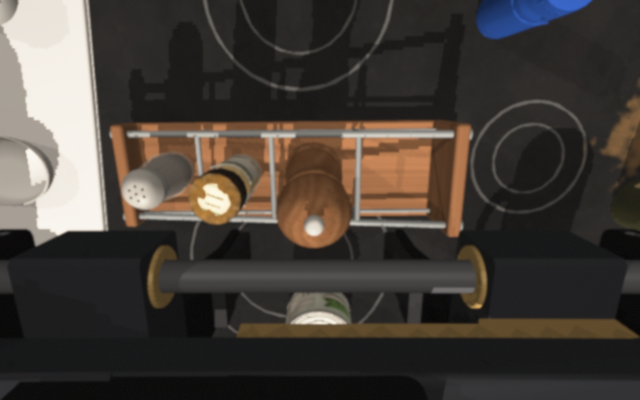

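>>> drive_tool(increments="20 0 20 0 0; 36 -1 22 0 0; 38 -1 20 0 0; 38 -1 15 0 0; 38 -1 10 0 0; 38 0 5 0 0; 38 0 0 0 0; 38 0 0 0 0; 38 0 0 0 0; 36 0 0 0 0; 0 0 0 0 0; 0 0 0 0 0")

```text
time: 28.2
position: [0.4796, 0.3698, 0.2066]
tool_rot: [-1.171, -1.266, 1.269]
ft_force: [1.5, -0.4, 0.1]
grip_width: 0.997
```

```bash
python3 -c "
from h import *
d=snap('wrist','w19.png')
snap('side','s19.png')
to([.61,.373,.209])
print(proj(d,[.61,.371,.192]))
"
```

```text
t 28.3 p [0.4802 0.3693 0.2073] F [-0.1 -0.9  1.7] w 87.0 q [-0.774  0.233  0.088  1.592 -0.02   1.318  0.965] x [-0.078  0.997 -0.001] y [-0.    -0.001 -1.   ]
shift mm [  -6.4   -1.7 -129.7]
(np.float64(302.81809566383913), np.float64(429.27697590782407))
```

View pics/w19.png

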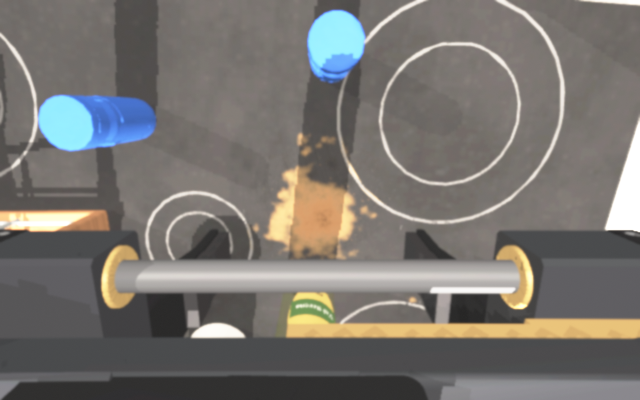

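View pics/s19.png

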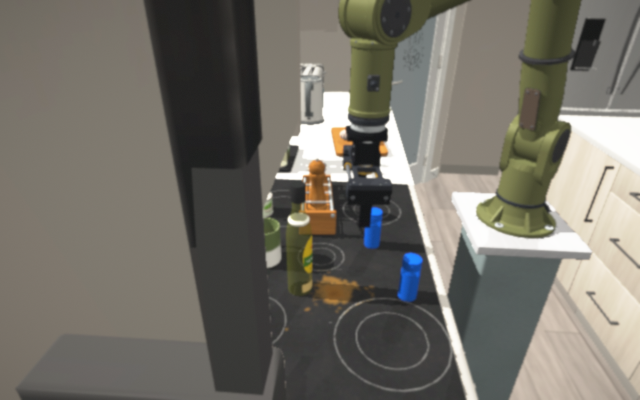

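>>> drive_tool(increments="-2 -3 -20 0 0; -2 0 -30 0 0; -2 0 -30 0 0; 0 0 -25 0 0; 0 0 -15 0 0; 0 0 -10 0 0; 0 0 0 0 0; 0 0 0 0 0")

```text
time: 29.3
position: [0.6091, 0.3754, 0.2107]
tool_rot: [-1.17, -1.268, 1.268]
ft_force: [-0.5, 0.4, -0.4]
grip_width: 1.001
```

```bash
python3 -c "
from h import *
d=snap('wrist','w20.png')
d=snap('side','s20.png')
snap('top','t20.png')
to([.61,.373,.209])
i=cv2.imread('pics/s20.png')[80:320,240:440];cv2.imwrite('pics/s20c.png',cv2.resize(i,None,fx=2.5,fy=2.5,interpolation=cv2.INTER_CUBIC))
"
```

```text
t 29.45 p [0.6091 0.3757 0.2109] F [-0.3  0.1  1.1] w 87.4 q [-0.678  0.465  0.129  1.283 -0.059  1.397  1.098] x [-0.08   0.997  0.   ] y [ 0.  0. -1.]
shift mm [-2.8  1.9 -0.7]
```

View pics/s20c.png

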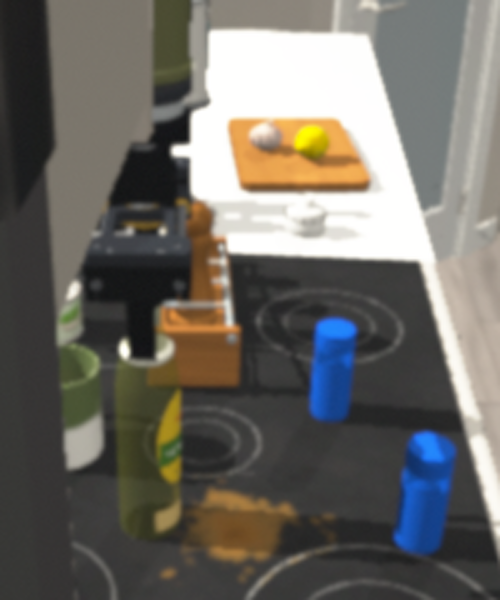

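View pics/w20.png

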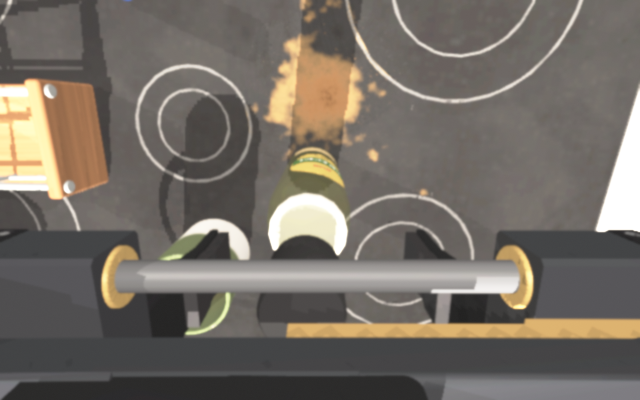

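```bash
python3 -c "
from h import *
d=get_image('wrist')
print(onz(d,308,225,.192).round(4), onz(d,308,196,.192).round(4))
"
```

```text
[0.6042 0.3703 0.192 ] [0.5877 0.3691 0.192 ]
```

>>> drive_tool(increments="-4 0 0 0 0; 0 0 0 0 0; 0 0 0 0 100; 0 0 0 0 150; 0 0 0 0 200; 0 0 0 0 255; 0 0 0 0 255; 0 0 0 0 255; 0 0 0 0 255; 0 0 0 0 255; 0 0 0 0 255", squeeze=45)

```text
time: 30.88
position: [0.6101, 0.3709, 0.2106]
tool_rot: [-1.171, -1.267, 1.268]
ft_force: [-0.9, -1.5, 1.4]
grip_width: 0.348
```

```bash
python3 -c "
from h import *
d=snap('wrist','w21.png')
st()
"
```

```text
t 30.93 p [0.6101 0.3709 0.2106] F [ 0.5 -1.5  0.5] w 30.4 q [-0.674  0.462  0.13   1.288 -0.058  1.395  1.104] x [-0.079  0.997 -0.001] y [ 0.    -0.001 -1.   ]
```

View pics/w21.png

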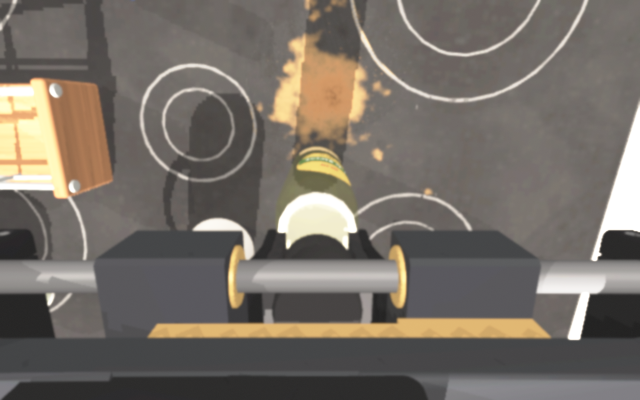

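>>> drive_tool(increments="0 -5 0 0 255; 0 -10 0 0 255; 0 0 0 0 255; -10 0 20 0 255; -20 0 30 0 255; -30 0 30 0 255; -30 0 20 0 255; -30 0 8 0 255; -25 0 0 0 255; -10 0 0 0 255; 0 0 0 0 255; 0 0 0 0 255")

```text
time: 32.42
position: [0.5144, 0.2102, 0.2255]
tool_rot: [-1.168, -1.27, 1.268]
ft_force: [0.1, 0.5, -8.3]
grip_width: 0.348
```

```bash
python3 -c "
from h import *
snap('side','s22.png');snap('top','t22.png')
to(W(0,.1085,.29))
print(ctrl.get_state()['joint_torque'].round(1))
"
```

```text
t 32.52 p [0.5144 0.2099 0.2254] F [-0.6  0.2 -8.6] w 30.6 q [-0.599  0.117  0.179  1.692 -0.022  1.334  1.236] x [-0.082  0.997  0.001] y [-0.     0.001 -1.   ]
shift mm [-117.7  -64.7  -69. ]
[  0.2 -41.3   1.  -34.9   0.    0.1  -0. ]
```

View pics/s22.png

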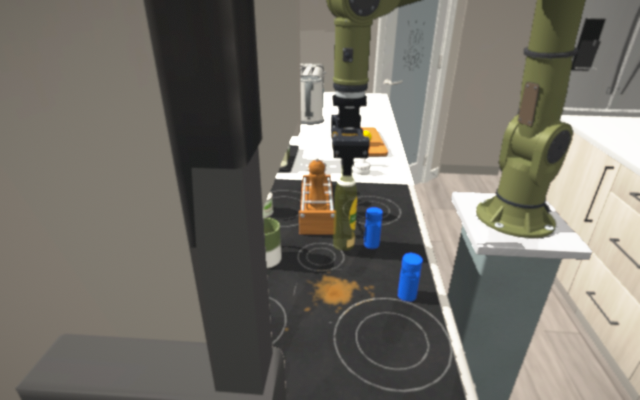

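View pics/t22.png

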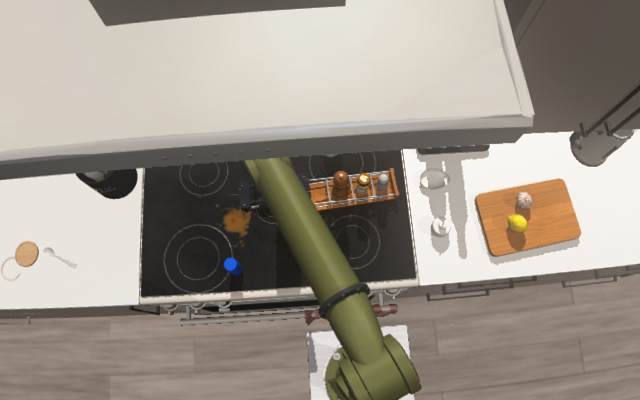

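```bash
python3 -c "
from h import *
d=get_image('top')
a=onz(d,142,230,0);b=onz(d,409,230,0);print('hob',a.round(3),b.round(3),(a+b)[1]/2)
for z in (.6,.7,.8,.9,1.0):
  print(z,'chim L/R',onz(d,105,22,z).round(3),onz(d,345,5,z).round(3),'hood top right',onz(d,525,108,z).round(3))
for z in (.6,.65,.7,.75,.8,.85): print(z,'bottom edge right',onz(d,530,123,z).round(3),'top edge mid z for same x:',onz(d,300,152,z).round(3))
i=cv2.cvtColor(d['img'],cv2.COLOR_RGB2BGR)[0:180];i=np.clip(i.astype(float)*1.1,0,255).astype('uint8');cv2.imwrite('pics/hood.png',cv2.resize(i[:,330:640],None,fx=2.5,fy=2.5,interpolation=cv2.INTER_CUBIC))
"
```

```text
hob [0.518 0.694 0.   ] [ 0.456 -0.201  0.   ] 0.24654403225279325
0.6 chim L/R [0.897 0.593 0.6  ] [0.887 0.    0.6  ] hood top right [ 0.585 -0.383  0.6  ]
0.7 chim L/R [0.815 0.541 0.7  ] [0.806 0.011 0.7  ] hood top right [ 0.536 -0.332  0.7  ]
0.8 chim L/R [0.733 0.49  0.8  ] [0.725 0.022 0.8  ] hood top right [ 0.487 -0.28   0.8  ]
0.9 chim L/R [0.651 0.439 0.9  ] [0.644 0.033 0.9  ] hood top right [ 0.437 -0.229  0.9  ]
1.0 chim L/R [0.569 0.387 1.   ] [0.563 0.045 1.   ] hood top right [ 0.388 -0.177  1.   ]
0.6 bottom edge right [ 0.547 -0.387  0.6  ] top edge mid z for same x: [0.511 0.129 0.6  ]
0.65 bottom edge right [ 0.525 -0.361  0.65 ] top edge mid z for same x: [0.49  0.128 0.65 ]
0.7 bottom edge right [ 0.502 -0.335  0.7  ] top edge mid z for same x: [0.469 0.127 0.7  ]
0.75 bottom edge right [ 0.48  -0.309  0.75 ] top edge mid z for same x: [0.449 0.125 0.75 ]
0.8 bottom edge right [ 0.457 -0.283  0.8  ] top edge mid z for same x: [0.428 0.124 0.8  ]
0.85 bottom edge right [ 0.434 -0.257  0.85 ] top edge mid z for same x: [0.407 0.123 0.85 ]
```

View pics/hood.png

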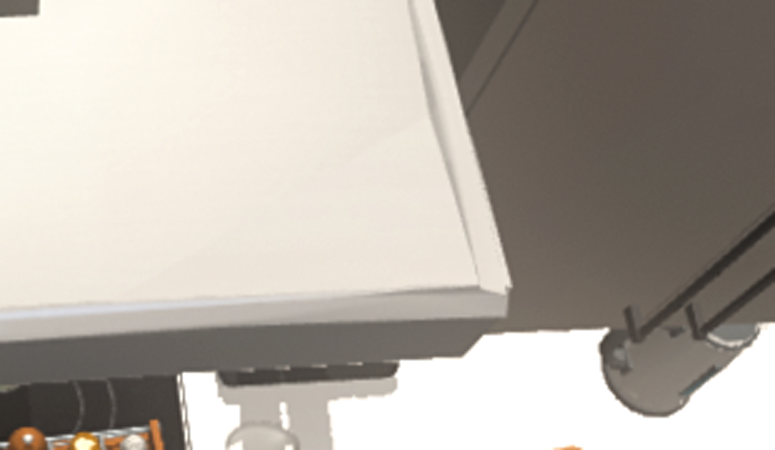

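>>> drive_tool(increments="0 -10 4 0 255; 0 -12 4 0 255; 0 -12 4 0 255; 0 -10 2 0 255; 0 0 0 0 255")

```text
time: 33.2
position: [0.5013, 0.2075, 0.2711]
tool_rot: [-1.171, -1.27, 1.266]
ft_force: [0.6, 0.9, -8.8]
grip_width: 0.348
```

```bash
python3 -c "
from h import *
st();print(ctrl.get_state()['joint_torque'].round(1))"
```

```text
t 33.2 p [0.5013 0.2075 0.2711] F [ 0.6  0.9 -8.8] w 30.3 q [-0.607  0.067  0.175  1.654 -0.012  1.418  1.22 ] x [-0.08   0.997  0.001] y [ 0.003  0.001 -1.   ]
[ -0.1 -39.2   0.4 -35.6   0.    0.3  -0. ]
```

>>> drive_tool(increments="-20 -6 2 0 255; -30 -6 2 0 255; -30 -4 2 0 255; -25 -2 2 0 255; -13 0 0 0 255; 0 0 0 0 255")

```text
time: 33.95
position: [0.5022, 0.0877, 0.2874]
tool_rot: [-1.172, -1.266, 1.266]
ft_force: [-0.0, 0.5, -6.2]
grip_width: 0.35
```

```bash
python3 -c "
from h import *
to(W(0,.1085,.287));print(ctrl.get_state()['joint_torque'].round(1))
snap('side','s23.png');snap('wrist','w23.png')"
```

```text
t 33.95 p [0.5022 0.0877 0.2874] F [-0.   0.5 -6.2] w 30.4 q [-0.498 -0.01   0.273  1.7    0.003  1.451  1.422] x [-0.077  0.997  0.   ] y [-0.  0. -1.]
shift mm [  3.4   0.4 -91.1]
[  0.8 -33.8   0.6 -35.6   0.3   0.2   0.1]
```

View pics/s23.png

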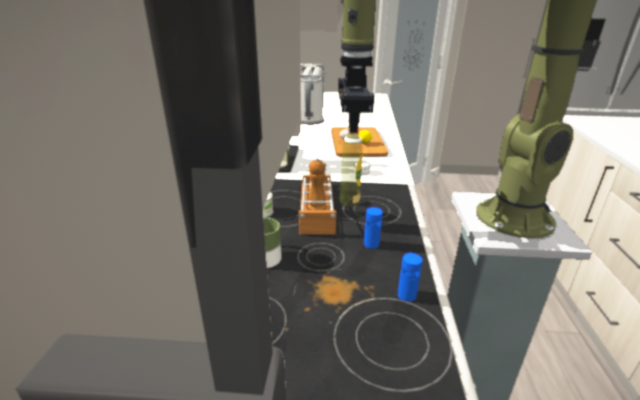

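View pics/w23.png

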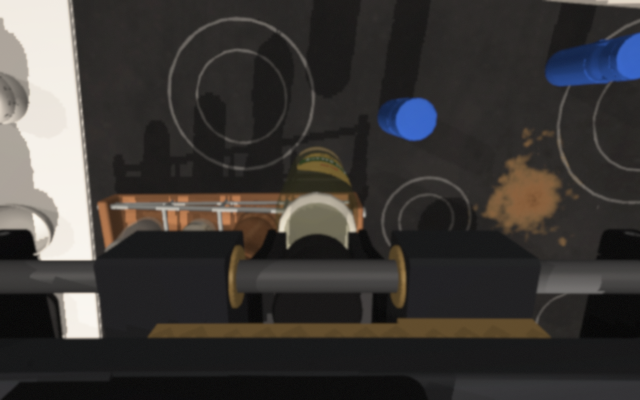

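>>> drive_tool(increments="3 0 -8 0 255; 0 0 -12 0 255; 0 0 -12 0 255; 0 0 -12 0 255; 0 0 0 0 255")

```text
time: 34.67
position: [0.5467, 0.0953, 0.2872]
tool_rot: [-1.171, -1.267, 1.268]
ft_force: [-0.2, -0.3, -7.6]
grip_width: 0.346
```

```bash
python3 -c "
from h import *
to(W(0,.1085,.287));print(ctrl.get_state()['joint_torque'].round(1))"
```

```text
t 34.67 p [0.5467 0.0953 0.2872] F [-0.2 -0.3 -7.6] w 30.1 q [-0.487  0.091  0.288  1.6   -0.025  1.454  1.452] x [-0.079  0.997 -0.001] y [-0.    -0.001 -1.   ]
shift mm [ -0.9   0.1 -46.2]
[ -0.  -38.8   1.  -36.1   0.   -0.2   0. ]
```

>>> drive_tool(increments="0 0 -10 0 255; 0 0 -10 0 255; 0 0 -10 0 255; 0 0 -10 0 255; 0 0 -5 0 255; 0 0 0 0 255; 0 0 0 0 255")

```text
time: 35.55
position: [0.5903, 0.099, 0.2875]
tool_rot: [-1.17, -1.267, 1.268]
ft_force: [-0.2, 0.4, -7.4]
grip_width: 0.35
```

```bash
python3 -c "
from h import *
to(W(0,.1085,.287));print(ctrl.get_state()['joint_torque'].round(1))
d=snap('side','s24.png');snap('wrist','w24.png');snap('top','t24.png')
i=cv2.imread('pics/s24.png')[80:260,260:400];cv2.imwrite('pics/s24c.png',cv2.resize(i,None,fx=3.3,fy=3.3,interpolation=cv2.INTER_CUBIC))"
```

```text
t 35.55 p [0.5903 0.099  0.2875] F [-0.2  0.4 -7.4] w 30.5 q [-0.467  0.189  0.301  1.495 -0.056  1.467  1.485] x [-0.08   0.997  0.   ] y [-0.  0. -1.]
shift mm [-1.   0.5 -2.4]
[  0.  -44.9   2.2 -35.7   0.    0.1   0. ]
```

View pics/s24c.png

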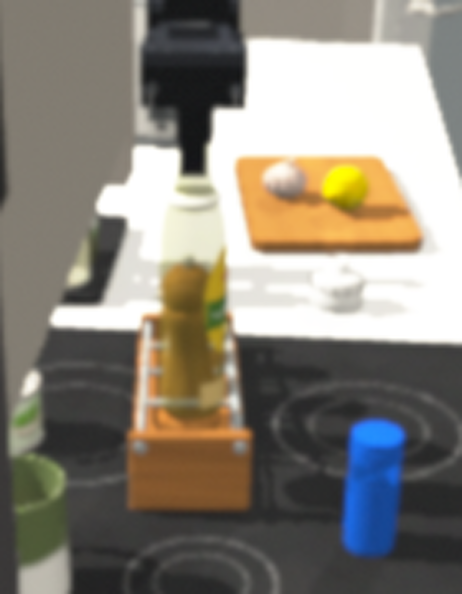

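View pics/w24.png

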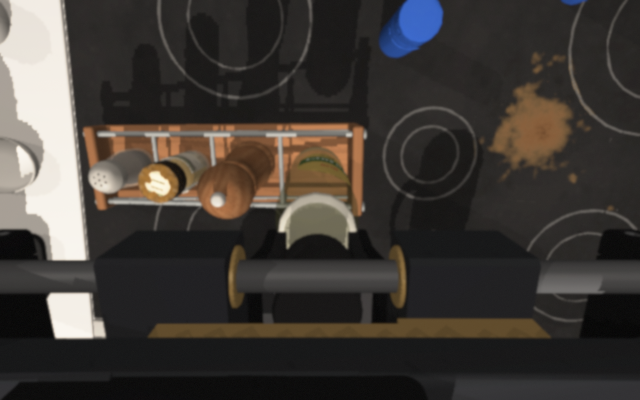

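>>> drive_tool(increments="0 10 -2 0 255; 0 15 0 0 255; 0 15 0 0 255; 0 10 0 0 255; 0 0 0 0 255")

```text
time: 36.33
position: [0.5918, 0.0991, 0.2361]
tool_rot: [-1.169, -1.266, 1.269]
ft_force: [-0.5, 0.3, -8.4]
grip_width: 0.346
```

```bash
python3 -c "
from h import *
to(W(0,.1085,.2226))
d=snap('side','s25.png');snap('wrist','w25.png')
i=cv2.imread('pics/s25.png')[80:260,260:400];cv2.imwrite('pics/s25c.png',cv2.resize(i,None,fx=3.3,fy=3.3,interpolation=cv2.INTER_CUBIC))"
```

```text
t 36.33 p [0.5918 0.0991 0.2361] F [-0.5  0.3 -8.4] w 30.1 q [-0.464  0.211  0.298  1.571 -0.063  1.372  1.491] x [-0.08   0.997 -0.   ] y [-0.003 -0.001 -1.   ]
shift mm [-1.  13.4 -1. ]
```

View pics/w25.png

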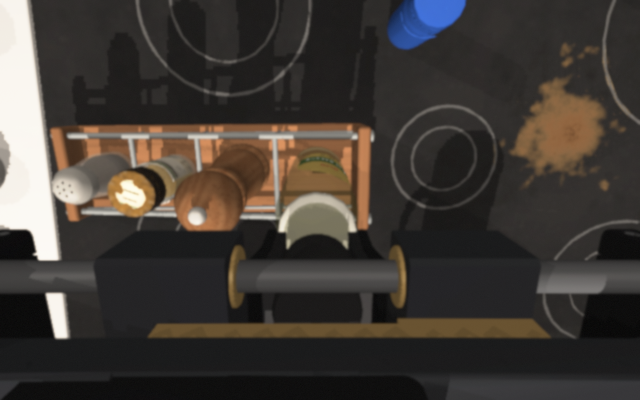

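View pics/s25c.png

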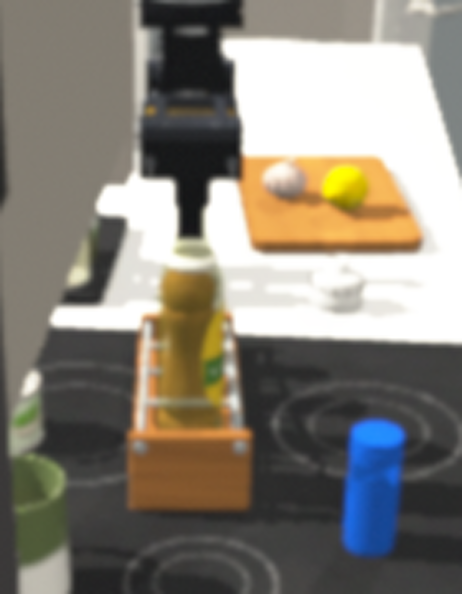

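Bottle sits centred in bay 1 (px 285–350 between hoop 276 and board 358). Lower gently; TCP should stop near 0.2226.

>>> drive_tool(increments="0 5 0 0 255; 0 3 0 0 255; 0 2 0 0 255; 0 1 0 0 255; 0 1 0 0 255; 0 1 0 0 255; 0 0 0 0 255; 0 0 0 0 255")

```text
time: 37.42
position: [0.5927, 0.0992, 0.2246]
tool_rot: [-1.17, -1.268, 1.268]
ft_force: [0.5, -1.1, -7.4]
grip_width: 0.346
```

>>> drive_tool(increments="0 1 0 0 255; 0 1 0 0 255; 0 1 0 0 255; 0 0 0 0 255; 0 0 0 0 255")

```text
time: 38.05
position: [0.5929, 0.0991, 0.2225]
tool_rot: [-1.171, -1.269, 1.267]
ft_force: [-0.4, -1.0, -0.4]
grip_width: 0.349
```

>>> drive_tool(increments="0 0 0 0 160; 0 0 0 0 140; 0 0 0 0 110; 0 0 0 0 60; 0 0 0 0 20; 0 0 0 0 0; 0 0 0 0 0")

```text
time: 38.92
position: [0.5926, 0.0992, 0.2216]
tool_rot: [-1.17, -1.268, 1.268]
ft_force: [-0.1, -0.5, 0.4]
grip_width: 0.931
```

```bash
python3 -c "
from h import *
to([.45,.1,.223])
snap('wrist','w26.png')"
```

```text
t 38.92 p [0.5926 0.0992 0.2216] F [-0.1 -0.5  0.4] w 81.0 q [-0.463  0.218  0.297  1.592 -0.065  1.341  1.492] x [-0.08   0.997  0.   ] y [ 0.  0. -1.]
shift mm [ 12.2  -1.4 142.1]
```

View pics/w26.png

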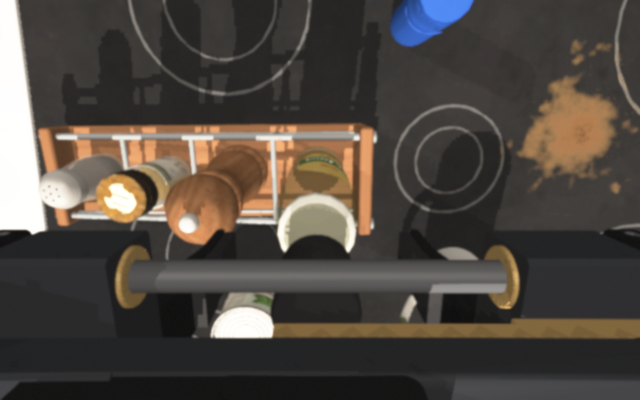

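>>> drive_tool(increments="0 0 8 0 0; 0 0 20 0 0; 0 0 30 0 0; 0 0 40 0 0; 0 0 40 0 0; 20 0 20 0 0; 40 0 0 0 0; 40 0 0 0 0; 60 0 0 0 0; 60 0 0 0 0; 60 0 0 0 0; 60 0 10 0 0; 60 0 20 0 0; 0 0 0 0 0; 0 0 0 0 0")

```text
time: 40.85
position: [0.3736, 0.4816, 0.2213]
tool_rot: [-1.171, -1.268, 1.269]
ft_force: [0.8, -0.0, 0.1]
grip_width: 1.003
```

```bash
python3 -c "
from h import *
st()
d=snap('side','s27.png');e=snap('top','t27.png')
i=cv2.imread('pics/s27.png')[100:290,240:440];cv2.imwrite('pics/s27c.png',cv2.resize(i,None,fx=3,fy=3,interpolation=cv2.INTER_CUBIC))
i=cv2.imread('pics/t27.png')[130:290,190:420];cv2.imwrite('pics/t27c.png',cv2.resize(i,None,fx=3.4,fy=3.4,interpolation=cv2.INTER_CUBIC))"
```

```text
t 40.85 p [0.3736 0.4816 0.2213] F [ 0.8 -0.   0.1] w 87.3 q [-0.884  0.238 -0.084  1.558  0.021  1.348  0.68 ] x [-0.08   0.997 -0.001] y [ 0.    -0.001 -1.   ]
```

View pics/s27c.png

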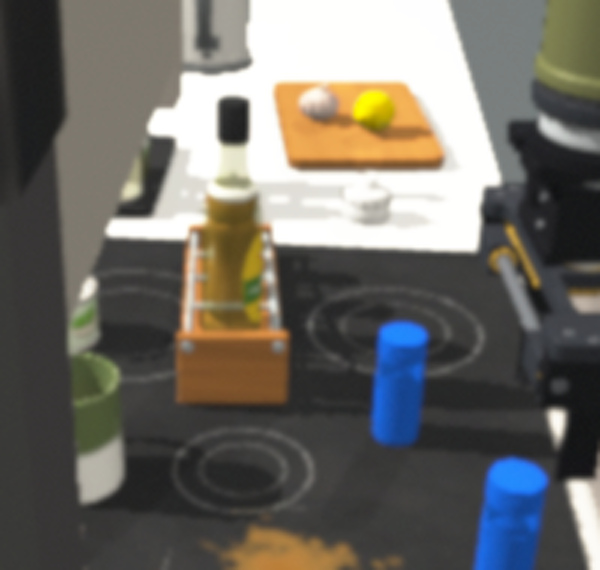

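View pics/t27c.png

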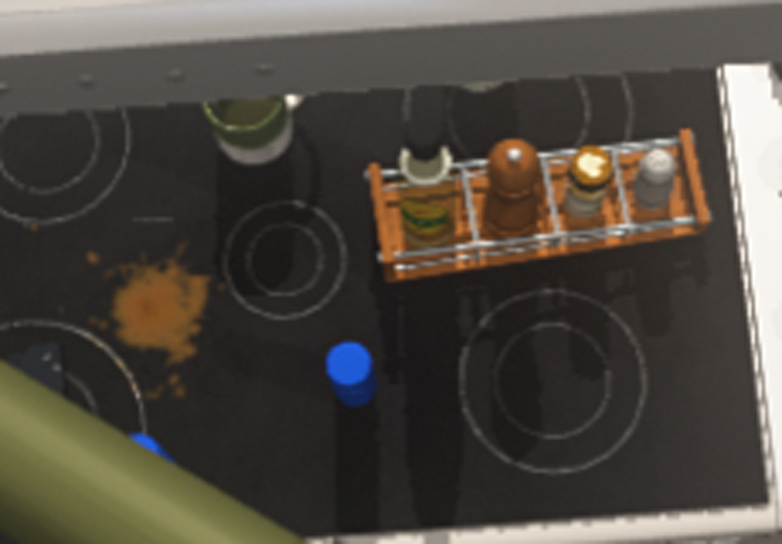

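```bash
python3 -c "
from h import *
d=get_image('top')
Rm=np.array([[np.cos(th),np.sin(th)],[-np.sin(th),np.cos(th)]])
for n,u,v,z in [('bottle',427,162,.204),('mill',514,155,.18),('spice',591,165,.117),('salt',657,163,.098)]:
  p=onz(d,190+u/3.4,130+v/3.4,z); print(n,(Rm@(p[:2]-c)*1000).round(1))
"
```

```text
bottle [ -3.3 108.1]
mill [-0.1 30. ]
spice [  1.2 -44.8]
salt [   0.2 -109.3]
```

```bash
python3 -c "
from h import *
workorder.close_job();st()"
```

```text
the job is handed in; nothing more can be done
the job is handed in; nothing more can be done
```

All four items are standing upright in the caddy, one to a bay. From the high end to the low end they run oil bottle, pepper mill, spice jar, salt shaker. I handed the job in at about 41 s on the robot's clock. Each item was lowered until the wrist force showed it had reached the bay floor, then released. The tin, mug, timer and blue look-alikes were not touched.

**Final position check (top view):** all four measured close to their bay centres, as offsets along the row and across it:

| Item | Along the row | Across the row |
|---|---|---|
| Oil bottle | -0.4 mm | -3.3 mm |
| Pepper mill | +0.5 mm | -0.1 mm |
| Spice jar | +0.2 mm | +1.2 mm |
| Salt shaker | +4.7 mm | +0.2 mm |

**Where measurements disagreed:** for the salt shaker, the close wrist view after release showed it about 2 mm off centre at most. I judged it clear of the hoop, by about 3 mm if the top view is right. Also, the spice jar slipped about 3 mm in the grip during lifting, so I found the floor for it by force rather than by height.

The overhead hood's underside was only estimated, at about 0.75 m. While the bottle was carried under it, joint torques and wrist force showed no sign of contact.

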